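Pour a batch of sleeve nuts into the narrow-necked jar with the chute

ROBOT

A 7-joint arm with a two-finger parallel gripper is mounted at the origin on the work surface. World frame = base frame: x ahead of the robot, y to its left, z up, the work surface at z = 0. Lengths are in m, angles in rad, forces in N, time in s.
With the tool pointing down it reaches from about 0.4 to 0.875 m from the base axis. Payload 4.4 kg.
Tool frame: the origin (TCP) lies midway between the tips of the shut fingers; the grasp point (between the pads) lies 19 mm behind it; z points along the fingers, y is the line along which they close (so a half turn about z gives the same grasp; the last joint's range is limited). The gripper opens to 85 mm and grips with 20 to 120 N. Pads are 22 mm wide; open, the fingers measure 114 mm over their backs; the gripper's body (76 mm by 85 mm) begins 54 mm behind the grasp point. The pads swing forward as they close: fully open they stand 13 mm farther back than shut.
Start: joints at [-1.261, 0.628, 0.038, 1.517, -0.027, 0.996, -0.02], TCP at [0.239, 0.605, 0.231] pointing down, gripper open.
Joint ranges: [-3.06, 3.06], [-0.37, 2.12], [-1.25, 1.32], [0.18, 2.47], [-1.1, 4.24], [0.23, 1.98], [-2.94, 2.94]. Speed limits (rad/s): [2.57, 2.57, 3.14, 3.14, 3.14, 3.14, 3.14].

INTERFACE

Orientations are given as a rotation vector (axis times angle).
In Python, from workcell import ctrl gives the robot as it stands. The module is installed in compiled form; this text tells all that it offers.
- The arm moves only by the tool drive_tool, never from a script. Its argument "deltas" is a list of rows, each a list of 7 numbers: the turn, a rotation vector about the tool's x, y, z in degrees, then the shift along the tool's x, y, z in mm, then the finger opening in mm, from 0 to 85.4. In form: [[ax, ay, az, x, y, z, jaw], ...]. A call has 1 to 10 rows; each row shifts and turns the commanded pose from where the row before left it, along the tool's axes as they then stand; what a row does not reach is not made up. A row lasts 1/12 s, in which the tool goes at most 41.7 mm and 7.16 degrees, less where a joint would pass 70% of its speed; a pose out of reach is approached as far as the arm can. A call is refused whole if a number of a shift passes 41.7 or a number of a turn 7.16, either way. A call with a gripper value outside its range is refused whole. The fingers move at their own pace and stop on an object; "grip_force" is the grip in N (left out, the last holds). Time passes only in rows, so rows that do not move let the fingers close. It gives the time, the measured TCP pose, the force, the opening and the grip force at its end, in the units of the state.
- ctrl.sense(): the state, without advancing time (a new reading comes with each control period).
- ctrl.grab_frame(name): name is "scene" or "top"; returns a dict with "image" (420x560x3 uint8, red, green, blue), "range_z" (420x560 float32, m along the optical axis (not along the pixel's ray), 0 where there is no reading), "fx", "fy", "cx", "cy" (pixels), "rvec" (rotation vector, rad) and "tvec" (3), from world to camera coordinates, as OpenCV has them. Camera axes: x right, y down, z forward; pixel columns grow to the right and rows downward; lengths in m; the calibration is good to about 2 mm. A picture is of the moment at which its call begins.
- ctrl.sign_off(): hands the job in; it is judged then, once.
The state is a dict: "clock": time; "joint_pos": joint angles; "qd": joint speeds; "joint_torque": joint torques, N m; "position": TCP position; "ee_rot": TCP orientation; "force": force on the tool from outside, world axes, zero at the start; "moment": the same for the moment, N m; "width": finger opening in m; "grip_force": force on a finger pad.
Only numpy, scipy, OpenCV 4.12 (cv2) and the standard library are available. Lean on these libraries where they do the work, as an engineer would, in place of code of your own. Each camera call takes 0.05 s, during which the arm holds its last target. There are 200 camera calls.

TASK

Pick every brass sleeve nut out of the compartmented bin and lay them all together in the channel of the orange chute. Then take the chute by its fin, tilt it with its spout over the jar's mouth so that all the nuts slide into the jar and set the empty chute back flat on its rubber mat, the whole chute on the mat. Leave the screwdriver, oil bottle and gauge case alone.

Things in the scene. Friction and masses are not known exactly. Their poses are not given: they have to be found in the camera images.
- bin: shallow grey plastic parts bin, 124 x 184 mm, 14 mm high, fixed; 4 mm floor and walls, six compartments (2 along its x, 3 along its y) of about 56 mm; walls stand 10 mm above the inner floor. Origin: centre of its underside, z up.
- mat: black rubber mat with two green edge lines, 230 (its x) x 100 (its y) x 3 mm, fixed: the chute's parking place. Origin: centre of its underside.
- jar: white jar with a green neck ring, 100 mm high, 92 mm wide below, bolted down on a 112 mm dark disc; it narrows to a neck whose round mouth is 52 mm wide inside (58 mm outside). Origin: centre of its underside, z up.
- jar_mouth (a point): centre of the jar's mouth, level with its rim, 100 mm above the bench.
- chute_grip (a point): grip point in the chute's black upright fin, 45 mm above the underside, 90 mm behind the chute's origin; fin 12 mm thick (chute x), 36 mm wide (chute y), its top 60 mm above the underside. Pinch it from above, fingers closing along the chute's x. The centre of mass lies about 35 mm ahead of it.
- chute_spout (a point): middle of the open spout's edge at floor level, 90 mm ahead of the chute's origin, 3 mm above its underside.
- driver: red-handled screwdriver, 200 mm, lying on the bench; leave alone. Origin: under its middle.
- oil: small white oil bottle with a red cap, 44 mm wide, 85 mm high; leave alone. Origin: centre of its underside.
- case: black gauge case, 60 x 90 x 30 mm; leave alone. Origin: centre of its underside.
- chute: orange U-channel chute, loose, about 0.2 kg. Origin on its underside, x to the open spout, z up. Channel from x = -57 mm (closed back) to +90 mm (open spout), 30 mm wide inside, 35 outside, floor 3 mm, walls 21 mm above the underside. Black fin behind: see chute_grip. Slick inside: nuts slide from a slope of 15 to 20 degrees; 35 to 40 empties it.
- nut1: brass hexagonal sleeve nut, 19 mm across flats, 22 mm across corners, 24 mm long, 30 g; at first upright in a compartment of the bin. Origin: its centre; z along its bore; two of its flats face +x and -x, the others follow every 60 degrees. Some of the six are absent.
- nut2: brass hexagonal sleeve nut, 19 mm across flats, 22 mm across corners, 24 mm long, 30 g; at first upright in a compartment of the bin. Origin: its centre; z along its bore; two of its flats face +x and -x, the others follow every 60 degrees. Some of the six are absent.
- nut3: brass hexagonal sleeve nut, 19 mm across flats, 22 mm across corners, 24 mm long, 30 g; at first upright in a compartment of the bin. Origin: its centre; z along its bore; two of its flats face +x and -x, the others follow every 60 degrees. Some of the six are absent.
- nut4: brass hexagonal sleeve nut, 19 mm across flats, 22 mm across corners, 24 mm long, 30 g; at first upright in a compartment of the bin. Origin: its centre; z along its bore; two of its flats face +x and -x, the others follow every 60 degrees. Some of the six are absent.
- nut5: brass hexagonal sleeve nut, 19 mm across flats, 22 mm across corners, 24 mm long, 30 g; at first upright in a compartment of the bin. Origin: its centre; z along its bore; two of its flats face +x and -x, the others follow every 60 degrees. Some of the six are absent.
- nut6: brass hexagonal sleeve nut, 19 mm across flats, 22 mm across corners, 24 mm long, 30 g; at first upright in a compartment of the bin. Origin: its centre; z along its bore; two of its flats face +x and -x, the others follow every 60 degrees. Some of the six are absent.
Things that resemble listed ones, but are neither listed nor needed, are in the scene too. Several things have the shape of the jar; the one meant has the colours described above.

How it is judged:
On the way, in this order (a step that is already met when the one before it is completed fails the run):
1. all the nuts present lie together in the chute's channel (x of nut1 in the frame of chute between -0.06 and 0.09 m and y of nut1 in the frame of chute between -0.015 and 0.015 m and z of nut1 in the frame of chute between 0 and 0.03 m and x of nut2 in the frame of chute between -0.06 and 0.09 m and y of nut2 in the frame of chute between -0.015 and 0.015 m and z of nut2 in the frame of chute between 0 and 0.03 m and x of nut3 in the frame of chute between -0.06 and 0.09 m and y of nut3 in the frame of chute between -0.015 and 0.015 m and z of nut3 in the frame of chute between 0 and 0.03 m and x of nut4 in the frame of chute between -0.06 and 0.09 m and y of nut4 in the frame of chute between -0.015 and 0.015 m and z of nut4 in the frame of chute between 0 and 0.03 m and x of nut5 in the frame of chute between -0.06 and 0.09 m and y of nut5 in the frame of chute between -0.015 and 0.015 m and z of nut5 in the frame of chute between 0 and 0.03 m and x of nut6 in the frame of chute between -0.06 and 0.09 m and y of nut6 in the frame of chute between -0.015 and 0.015 m and z of nut6 in the frame of chute between 0 and 0.03 m), for 0.2 s.
2. the chute is tilted with its spout over the jar's mouth, every nut being in the chute or already in the jar (((x of nut1 in the frame of chute between -0.06 and 0.09 m and y of nut1 in the frame of chute between -0.015 and 0.015 m and z of nut1 in the frame of chute between 0 and 0.03 m) or (horizontal distance between nut1 and jar_mouth below 0.045 m and z of nut1 in the frame of jar between 0 and 0.08 m)) and ((x of nut2 in the frame of chute between -0.06 and 0.09 m and y of nut2 in the frame of chute between -0.015 and 0.015 m and z of nut2 in the frame of chute between 0 and 0.03 m) or (horizontal distance between nut2 and jar_mouth below 0.045 m and z of nut2 in the frame of jar between 0 and 0.08 m)) and ((x of nut3 in the frame of chute between -0.06 and 0.09 m and y of nut3 in the frame of chute between -0.015 and 0.015 m and z of nut3 in the frame of chute between 0 and 0.03 m) or (horizontal distance between nut3 and jar_mouth below 0.045 m and z of nut3 in the frame of jar between 0 and 0.08 m)) and ((x of nut4 in the frame of chute between -0.06 and 0.09 m and y of nut4 in the frame of chute between -0.015 and 0.015 m and z of nut4 in the frame of chute between 0 and 0.03 m) or (horizontal distance between nut4 and jar_mouth below 0.045 m and z of nut4 in the frame of jar between 0 and 0.08 m)) and ((x of nut5 in the frame of chute between -0.06 and 0.09 m and y of nut5 in the frame of chute between -0.015 and 0.015 m and z of nut5 in the frame of chute between 0 and 0.03 m) or (horizontal distance between nut5 and jar_mouth below 0.045 m and z of nut5 in the frame of jar between 0 and 0.08 m)) and ((x of nut6 in the frame of chute between -0.06 and 0.09 m and y of nut6 in the frame of chute between -0.015 and 0.015 m and z of nut6 in the frame of chute between 0 and 0.03 m) or (horizontal distance between nut6 and jar_mouth below 0.045 m and z of nut6 in the frame of jar between 0 and 0.08 m)) and angle between chute's own z axis and vertical above 0.15 rad and horizontal distance between chute_spout and jar_mouth below 0.06 m and z of chute_spout in the frame of jar above 0.08 m), for 0.1 s.
3. all the nuts are in the jar (horizontal distance between each of nut1, nut2, nut3, nut4, nut5, nut6 and jar_mouth below 0.045 m and z of nut1 in the frame of jar between 0 and 0.08 m and z of nut2 in the frame of jar between 0 and 0.08 m and z of nut3 in the frame of jar between 0 and 0.08 m and z of nut4 in the frame of jar between 0 and 0.08 m and z of nut5 in the frame of jar between 0 and 0.08 m and z of nut6 in the frame of jar between 0 and 0.08 m), for 0.2 s.
At the end, for the whole second after the job is handed in: every nut present is inside the jar, below its neck; the chute stands flat (within 0.1 rad) on the mat, released and at rest, its origin within 45 mm of the mat's centre and its length within 0.5 rad of the mat's length, either way round (all of step 3 and horizontal distance between chute and mat below 0.045 m and angle between chute's own z axis and vertical below 0.1 rad and z of chute in the frame of mat below 0.008 m and angle between the x axis of chute and the x axis of mat, either way round below 0.5 rad and linear speed of chute below 0.02 m/s); the robot touches nothing.
It fails at once if the screwdriver, oil bottle or gauge case moved more than 30 mm (distance of any of driver, oil, case from where it was at the start of the episode above 0.03 m).
Of nut1, nut2, nut3, nut4, nut5, nut6 only 3 to 5 are there at a start; the rules pass over those that are not, and their reading is None.
At some moment in a run one of nut1, nut2, nut3, nut4, nut5, nut6 may be knocked a few centimetres aside while the robot is not near it.
It also fails if it takes over 210 s, if anything falls off the work surface, if the arm or the gripper's body presses on something with over 40 N, if the wrist force passes 120 N, or if a joint passes its speed limit or range.

## Working session

There is one attempt and no reset: what is moved stays moved. The work goes in short steps, Python scripts to look and compute and a tool call to move; the robot and the scene stay as the last step left them, time stands still between calls to the robot, and variables do not carry over. Pictures are saved under pics/ and viewed, at most 14 in all, crops included, and the job is handed in when it is done.

Besides the shell and the picture viewer there is one more tool, called after "Emit:" in YAML: its name, and indented under it one key for each argument. drive_tool: Moves the arm, as the interface text tells. Its arguments: {"type":"object","properties":{"deltas":{"type":"array","items":{"type":"array","items":{"type":"number"}}},"grip_force":{"type":"number"}},"required":["deltas"]}

```bash
mkdir -p pics
cat > h.py <<'E'
import numpy as np, cv2
from workcell import ctrl
def grab(n):
    f=ctrl.grab_frame(n); f['R']=cv2.Rodrigues(np.array(f['rvec'],float))[0]; f['t']=np.array(f['tvec'],float).ravel(); return f
def save(f,p,crop=None,s=1):
    im=f['image'][:,:,::-1]
    if crop: x0,y0,x1,y1=crop; im=im[y0:y1,x0:x1]
    cv2.imwrite('pics/'+p,cv2.resize(im,None,fx=s,fy=s,interpolation=cv2.INTER_CUBIC))
def ray(f,u,v,z):
    d=f['R'].T@np.array([(u-f['cx'])/f['fx'],(v-f['cy'])/f['fy'],1]); c=-f['R'].T@f['t']
    return c+d*(z-c[2])/d[2]
def cloud(f):
    v,u=np.mgrid[:420,:560]; Z=f['range_z'].astype(float)
    P=np.stack([(u-f['cx'])/f['fx']*Z,(v-f['cy'])/f['fy']*Z,Z],-1)
    return (P-f['t'])@f['R']
def proj(f,p):
    c=f['R']@np.array(p,float)+f['t']; return c[0]/c[2]*f['fx']+f['cx'],c[1]/c[2]*f['fy']+f['cy']
E
python3 - <<'E'
from h import *
for n in('scene','top'):
    f=grab(n); save(f,n+'0.png',s=1.4); print(n,f['fx'],-f['R'].T@f['t'])
s=ctrl.sense(); print(s['clock'],s['position'],s['ee_rot'],s['force'],s['width'])
E
```

```text
scene 459.4396381084792 [1.05526276 0.75303574 0.97507069]
top 540.1788053258816 [ 0.45815215 -0.03396544  1.50938883]
0.1 [0.23833221 0.60414088 0.23046772] [-5.86773138e-01 -3.08600673e+00  2.62854908e-03] [-0.12738567 -0.48335661  0.26875496] 0.0853323061086892
```

View pics/scene0.png

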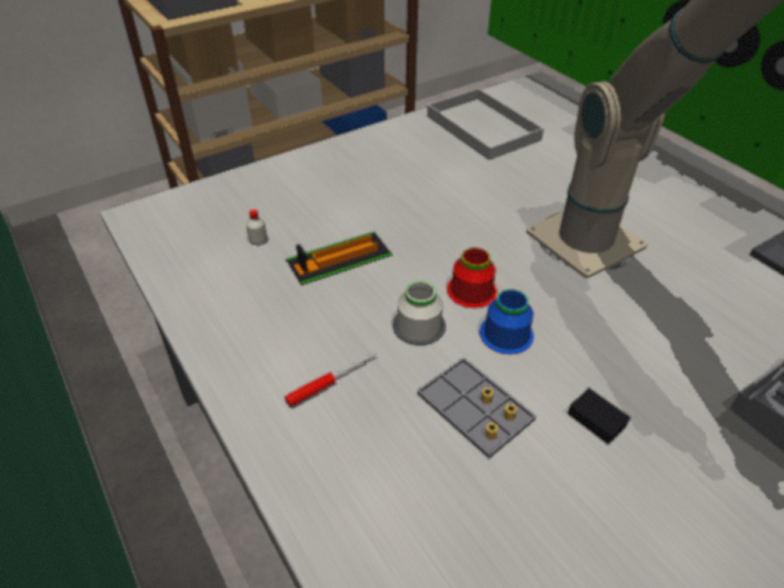

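View pics/top0.png

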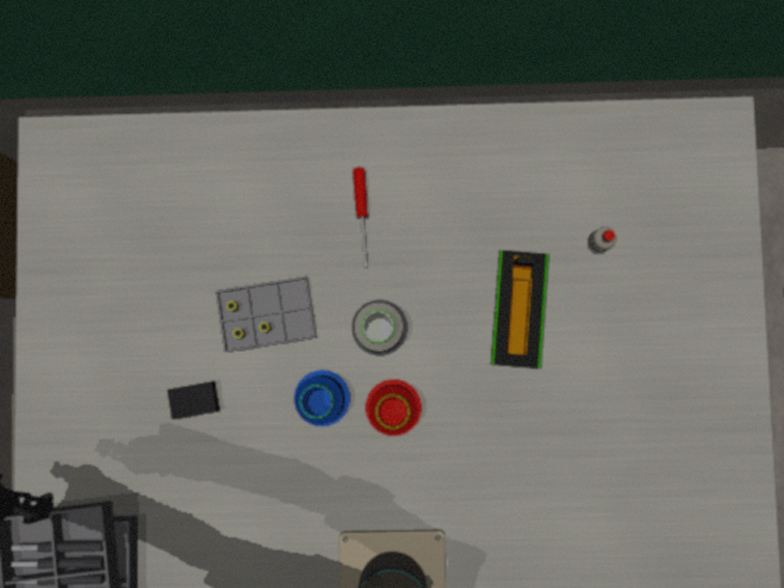

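Both views agree. In the top view at 1.4x, the white jar with the green ring is at (379,327), and the red (393,407) and blue (321,400) jars are decoys. There are three nuts in the bin, at (231,306), (238,334) and (264,327). The chute is on the mat at (520,310), with its fin at (523,260) and its spout toward the robot.

```bash
cat > m.py <<'E'
from h import *
def blobs(f,box,lo,hi,amin=4):
    x0,y0,x1,y1=box; hsv=cv2.cvtColor(f['image'],cv2.COLOR_RGB2HSV); m=cv2.inRange(hsv,lo,hi); k=np.zeros_like(m); k[y0:y1,x0:x1]=255; m&=k
    n,l,st,c=cv2.connectedComponentsWithStats(m); return [(c[i],st[i,4],l==i) for i in range(1,n) if st[i,4]>=amin]
def rect(f,mask,z):
    v,u=np.nonzero(mask); h=cv2.convexHull(np.stack([u,v],1).astype(np.float32))[:,0]
    W=np.array([ray(f,a,b,z)[:2] for a,b in h],np.float32)*1000; r=cv2.minAreaRect(W); return np.round(r[0],1),np.round(r[1],1),round(r[2],1)
E
python3 - <<'E'
from m import *
t=grab('top'); s=grab('scene')
save(t,'crop1.png',(150,190,400,270),3)
print('nuts top')
for c,a,_ in blobs(t,(150,190,235,260),(15,90,60),(35,255,255)): print(c,a,ray(t,*c,.024))
print('nuts scene')
for c,a,_ in blobs(s,(290,250,390,330),(10,100,60),(35,255,255)): print(c,a,ray(s,*c,.018))
print('orange')
for c,a,m in blobs(t,(345,170,400,270),(5,150,80),(22,255,255)): print(c,a,rect(t,m,.015))
print('mat dark+green+orange')
hsv=cv2.cvtColor(t['image'],cv2.COLOR_RGB2HSV); 
bg=(hsv[...,1]>100)|(hsv[...,2]<80); k=np.zeros_like(bg);k[172:268,345:398]=1
n,l,st,c=cv2.connectedComponentsWithStats((bg&k).astype(np.uint8)); i=1+st[1:,4].argmax(); print(rect(t,l==i,.003))
P=cloud(t)
fin=(P[...,2]>.045)&(P[...,2]<.075); k[:]=0;k[172:268,345:398]=1
q=P[fin&k]; print('fin',len(q),q.mean(0) if len(q) else 0, q.min(0),q.max(0))
ch=(P[...,2]>.013)&(P[...,2]<.03)&k; q=P[ch];print('chute top',len(q),rect(t,ch,.021))
k[:]=0;k[205:265,245:300]=1
j=(P[...,2]>.085)&k; print('jar rim',j.sum(),rect(t,j,.1), np.median(P[j][:,2]))
for c,a,m in blobs(t,(245,205,300,265),(45,50,60),(85,255,255)): print('green t',c,a,rect(t,m,.095))
k[:]=0;k[190:256,150:230]=1
b=(P[...,2]>.007)&k; print('bin',rect(t,b,.014))
E
```

```text
nuts top
[165.45945946 217.91891892] 37 [0.55004754 0.30401907 0.024     ]
[188.7027027  233.24324324] 37 [0.50612223 0.24001144 0.024     ]
[170.28571429 237.95238095] 42 [0.49435921 0.29115307 0.024     ]
nuts scene
[347.30985915 281.88732394] 71 [0.50625839 0.24327129 0.018     ]
[364.08333333 293.875     ] 72 [0.49467641 0.29548379 0.018     ]
[350.64197531 307.02469136] 81 [0.54828427 0.30728743 0.018     ]
orange
[367.8 183.4] 5 (array([ 632.3, -259. ]), array([5.6, 2.8]), 88.5)
[371.05104408 221.32018561] 862 (array([ 527.4, -264. ]), array([ 38.6, 174.1]), 84.5)
mat dark+green+orange
(array([ 530.6, -265.3]), array([ 98.1, 228.4]), 83.8)
fin 73 [ 0.61903434 -0.27277156  0.0617924 ] [ 0.61186851 -0.29220856  0.04600494] [ 0.62566152 -0.25532915  0.06937171]
chute top 217 (array([ 529.1, -273.7]), array([229.5, 111.3]), 12.5)
jar rim 164 (array([503.1,   6. ]), array([128.8, 133.9]), 85.8) 0.1007058845669638
green t [268.73214286 232.05357143] 112 (array([500.8,  15.9]), array([62.9, 60.2]), 88.6)
bin (array([535.3, 239.2]), array([221., 178.]), 88.5)
```

View pics/crop1.png

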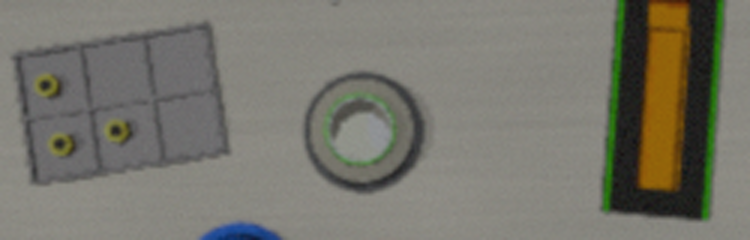

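Candidates at 1.4x top-view pixels:
- **Jar:** white at (379,327), red at (393,407), blue at (321,400). I chose the white one, and the crop shows its green ring.
- **Nuts:** only the three brass ones in the bin.
- **Chute:** only the one on the mat, spout toward −x, yaw about 174.5°.

Next is a planner that gives the shift in tool axes.

```bash
cat > plan.py <<'E'
from m import *
from scipy.spatial.transform import Rotation as Ro
def Rt(yaw):  # tool down, tool y at world yaw(deg)
    a=np.radians(yaw); y=np.array([np.cos(a),np.sin(a),0]); z=np.array([0,0,-1.]); return np.stack([np.cross(y,z),y,z],1)
def go(pos,yaw,R=None):
    s=ctrl.sense(); R0=Ro.from_rotvec(s['ee_rot']).as_matrix(); R1=Rt(yaw) if R is None else R
    rv=np.degrees(Ro.from_matrix(R0.T@R1).as_rotvec()); d=(np.array(pos)-np.array(s['position']))*1000
    print('turn',rv.round(1),'shift after turn',(R1.T@d).round(1),'before',(R0.T@d).round(1),'| t',round(s['clock'],1),'p',np.round(s['position'],4),'w',round(s['width'],4),'F',np.round(s['force'],1),'yaw',np.degrees(np.arctan2(R0[1,1],R0[0,1])).round(1))
NUT=dict(A=(.5493,.306),C=(.4945,.2935),B=(.506,.242))
E
python3 - <<'E'
from plan import *
t=grab('top')
px=np.array([(15,52),(210,22),(230,152),(33,184)])/3+[150,190]
W=np.array([ray(t,*p,.014)[:2] for p in px]); print(W.round(3),W.mean(0), np.linalg.norm(W-np.roll(W,1,0),axis=1))
c=W.mean(0); a=np.radians(8.7); B=np.array([[np.cos(a),-np.sin(a)],[np.sin(a),np.cos(a)]])
for k,n in NUT.items(): print(k,((np.array(n)-c)@B*1000).round(1))
s=grab('scene')
for c_,a_,m in blobs(s,(280,190,330,250),(45,50,60),(90,255,255)): print('jar green scene',c_,a_,rect(s,m,.1))
go((.506,.242,.15),8.7)
E
```

```text
[[0.581 0.335]
 [0.604 0.153]
 [0.483 0.137]
 [0.458 0.32 ]] [0.53170739 0.23615096] [0.12383714 0.18369357 0.1221397  0.1847258 ]
A [28.  66.4]
C [-28.1  62.3]
B [-24.5   9.7]
jar green scene [299.63963964 212.09009009] 111 (array([506.7,  26. ]), array([61.8, 61.2]), 51.8)
turn [-0.   0.  59.8] shift after turn [-398.8  209.7   81. ] before [-381.9 -238.9   81.1] | t 0.3 p [0.2384 0.6045 0.231 ] w 0.0855 F [-0.7  0.2 -0.2] yaw 68.5
```

Emit:
drive_tool:
  deltas:
    - [0,0,0,-33,-21,0,30]
    - [0,0,0,-33,-21,0,30]
    - [0,0,0,-33,-21,0,30]
    - [0,0,0,-33,-21,0,30]
    - [0,0,0,-33,-21,0,30]
    - [0,0,0,-33,-21,0,30]
    - [0,0,0,-33,-21,0,30]
    - [0,0,0,-33,-21,0,30]
    - [0,0,0,-33,-21,0,30]
    - [0,0,0,-33,-21,0,30]
  grip_force: 30

```text
clock: 1.13
position: [0.4693, 0.2865, 0.2315]
ee_rot: [0.587, 3.086, 0.0]
force: [0.6, 0.4, 0.9]
width: 0.0299
grip_force: 0.0
```

Emit:
drive_tool:
  deltas:
    - [0,0,6,0,0,0,30]
    - [0,0,6,0,0,0,30]
    - [0,0,6,0,0,0,30]
    - [0,0,6,0,0,0,30]
    - [0,0,6,0,0,0,30]
    - [0,0,6,0,0,0,30]
    - [0,0,6,0,0,0,30]
    - [0,0,6,0,0,0,30]
    - [0,0,6,0,0,0,30]
    - [0,0,6,0,0,0,30]

```text
clock: 1.97
position: [0.4684, 0.2883, 0.2314]
ee_rot: [-2.057, -2.374, -0.0]
force: [0.6, 0.1, 0.1]
width: 0.0301
grip_force: 0.0
```

```bash
python3 -c "
from plan import *
go((.506,.242,.06),8.7)"
```

```text
turn [ 0.  -0.  -0.5] shift after turn [-51.4  30.2 171.4] before [-51.2  30.6 171.3] | t 2.0 p [0.4684 0.2883 0.2314] w 0.0301 F [0.6 0.1 0.1] yaw 8.2
```

Emit:
drive_tool:
  deltas:
    - [0,0,0,-26,15,0,30]
    - [0,0,0,-25,15.5,0,30]
    - [0,0,0,0,0,40,30]
    - [0,0,0,0,0,40,30]
    - [0,0,0,0,0,40,30]
    - [0,0,0,0,0,40,30]
    - [0,0,0,0,0,20,30]
    - [0,0,0,0,0,12,30]
    - [0,0,0,0,0,12,30]
    - [0,0,0,0,0,11,30]

```text
clock: 2.8
position: [0.507, 0.2426, 0.0162]
ee_rot: [2.051, 2.379, 0.002]
force: [0.4, -0.1, 0.8]
width: 0.0298
grip_force: 0.0
```

Emit:
drive_tool:
  deltas:
    - [0,0,0,0,0,0,10]
    - [0,0,0,0,0,0,10]
    - [0,0,0,0,0,0,10]
    - [0,0,0,0,0,0,10]

```text
clock: 3.13
position: [0.507, 0.2427, 0.0175]
ee_rot: [2.051, 2.379, 0.003]
force: [0.1, 0.5, 0.2]
width: 0.019
grip_force: 29.3
```

```bash
python3 -c "
from plan import *
save(grab('top'),'g1.png',(140,180,290,280),4)
go((.506,.242,.15),8.7)"
```

```text
turn [ 0.1 -0.  -0.2] shift after turn [  -0.5   -0.9 -132.6] before [  -0.4   -0.7 -132.6] | t 3.2 p [0.5068 0.2427 0.0174] w 0.0191 F [-0.3 -0.4  0.5] yaw 8.5
```

Emit:
drive_tool:
  deltas:
    - [0,0,0,0,0,-30,10]
    - [0,0,0,0,0,-35,10]
    - [0,0,0,0,0,-35,10]
    - [0,0,0,0,0,-35,10]
    - [0,0,0,0,0,-10,10]

```text
clock: 3.6
position: [0.5091, 0.2433, 0.1671]
ee_rot: [2.049, 2.376, 0.014]
force: [1.2, 0.8, -0.6]
width: 0.0192
grip_force: 29.5
```

Run:
```python
from plan import *
t=grab('top'); s=grab('scene')
save(t,'ch.png',(340,165,410,275),5); save(s,'chs.png',(195,155,295,210),7)
go((.4703,-.2588,.15),-5.5)
```

```text
turn [ 0.3 -0.2 14. ] shift after turn [-503.2   10.8   14.3] before [-491.  -111.2   12.4] | t 3.7 p [0.5078 0.2432 0.1643] w 0.0192 F [ 0.   0.5 -0.2] yaw 8.5
```

View pics/ch.png

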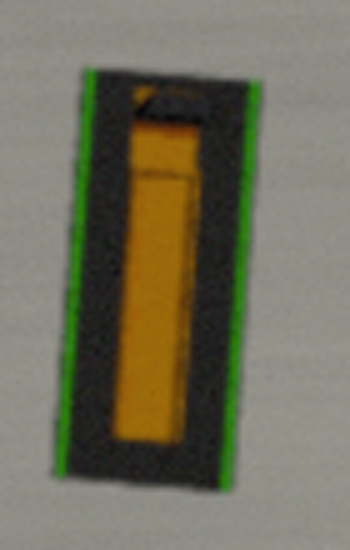

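View pics/chs.png

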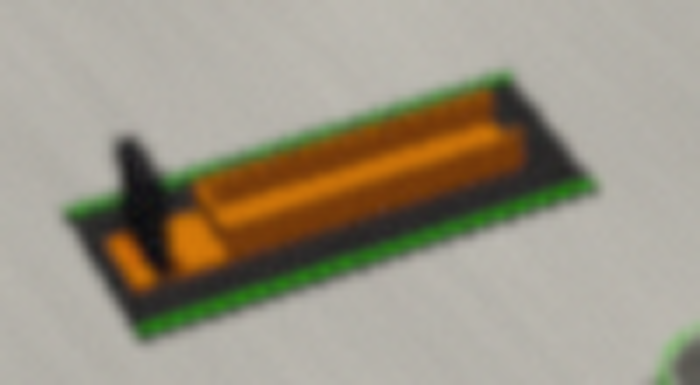

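Run:
```python
from plan import *
t=grab('top'); s=grab('scene')
def W(x,y,z): 
    a=np.radians(174.5); return np.array([.530+x*np.cos(a)-y*np.sin(a), -.2645+x*np.sin(a)+y*np.cos(a), z+.003])
for n,p in dict(spL_bot=(.09,-.0175,0),spL_top=(.09,-.0175,.021),spR_top=(.09,.0175,.021),spR_bot=(.09,.0175,0),bkR=(-.057,.0175,.021),bkL=(-.057,-.0175,.021),finT=(-.084,0,.06)).items():
    w=W(*p); u=np.array(proj(t,w)); v=np.array(proj(s,w)); print(n,((u-[340,165])*5).round(),((v-[195,155])*7).round())
```

```text
spL_bot [112. 437.] [516. 155.]
spL_top [117. 437.] [516. 121.]
spR_top [181. 442.] [482.  79.]
spR_bot [175. 442.] [483. 114.]
bkR [197. 175.] [194. 172.]
bkL [133. 170.] [224. 216.]
finT [180. 116.] [146. 145.]
```

Emit:
drive_tool:
  deltas:
    - [0,0,7,0,0,0,10]
    - [0,0,7,0,0,0,10]
    - [0,0,0,-41,1,0,10]
    - [0,0,0,-41,1,0,10]
    - [0,0,0,-41,1,0,10]
    - [0,0,0,-41,1,0,10]
    - [0,0,0,-41,1,0,10]
    - [0,0,0,-41,1,0,10]
    - [0,0,0,-41,1,0,10]
    - [0,0,0,-41,1,0,10]

```text
clock: 4.63
position: [0.4805, -0.0865, 0.1594]
ee_rot: [-2.324, -2.11, 0.004]
force: [0.5, -0.1, 0.1]
width: 0.0194
grip_force: 29.5
```

Emit:
drive_tool:
  deltas:
    - [0,0,0,-41,0.5,0,10]
    - [0,0,0,-41,0.5,0,10]
    - [0,0,0,-41,0.5,0,10]
    - [0,0,0,-41,0.5,0,10]
    - [0,0,0,0,0,0,10]

```text
clock: 5.05
position: [0.4652, -0.2591, 0.1601]
ee_rot: [2.337, 2.094, -0.009]
force: [0.2, -1.5, 0.7]
width: 0.0191
grip_force: 29.5
```

```bash
python3 -c "
from plan import *
go((.4691,-.2586,.0215),-5.5)"
```

```text
turn [-0.1  0.4 -0.8] shift after turn [  0.8   3.8 138.6] before [  1.8   4.  138.5] | t 5.0 p [ 0.4652 -0.2591  0.1601] w 0.0191 F [ 0.2 -1.5  0.7] yaw -6.3
```

Emit:
drive_tool:
  deltas:
    - [0,0,0,1,4,30,10]
    - [0,0,0,0,0,35,10]
    - [0,0,0,0,0,35,10]
    - [0,0,0,0,0,18,10]
    - [0,0,0,0,0,10,10]
    - [0,0,0,0,0,5,10]
    - [0,0,0,0,0,4,10]
    - [0,0,0,0,0,1,10]
    - [0,0,0,0,0,0,10]

```text
clock: 5.8
position: [0.4721, -0.2476, 0.0227]
ee_rot: [-2.325, -2.111, 0.001]
force: [0.6, 0.4, 0.1]
width: 0.018
grip_force: 30.4
```

```bash
python3 -c "
from plan import *
go((.4691,-.2586,.0215),-5.5)
s=grab('scene'); t=grab('top')
save(s,'p1.png',(215,150,315,215),7)"
```

```text
turn [-0.1 -0.  -0. ] shift after turn [-11.2  -1.9   1.2] before [-11.2  -1.9   1.2] | t 5.8 p [ 0.4721 -0.2476  0.0227] w 0.018 F [0.6 0.4 0.1] yaw -5.5
```

View pics/p1.png

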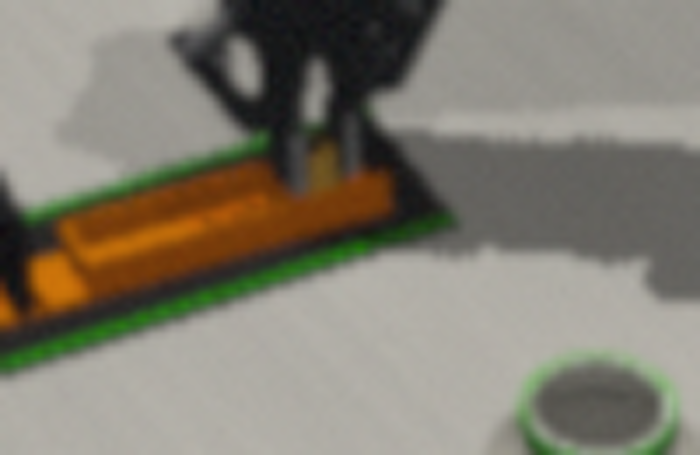

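The last reading was taken during overshoot, so the TCP is 11 mm off sideways. I'll lift and check before going on.

Emit:
drive_tool:
  deltas:
    - [0,0,0,0,0,-15,10]
    - [0,0,0,0,0,-25,10]
    - [0,0,0,0,0,-20,10]
    - [0,0,0,0,0,0,10]
    - [0,0,0,0,0,0,10]

```text
clock: 6.32
position: [0.4735, -0.2477, 0.0843]
ee_rot: [2.324, 2.111, 0.002]
force: [-0.7, -0.0, -1.0]
width: 0.0177
grip_force: 30.4
```

```bash
python3 -c "
from plan import *
go((.4691,-.2586,.0215),-5.5)
s=grab('scene'); t=grab('top')
a=s['image'][150:210,195:315,::-1]; b=t['image'][170:270,330:420,::-1]
a=cv2.resize(a,(780,390),interpolation=2); b=cv2.resize(b,None,fx=3.9,fy=3.9,interpolation=2)[:390]
im=np.zeros((600,800,3),np.uint8); im[:390,:780]=a; cv2.imwrite('pics/p2a.png',np.hstack([cv2.resize(a,(440,220),interpolation=2),cv2.resize(b,(220,220))]) )"
```

```text
turn [0.1 0.  0. ] shift after turn [-11.3  -3.4  62.8] before [-11.3  -3.5  62.8] | t 6.3 p [ 0.4735 -0.2477  0.0843] w 0.0177 F [-0.7 -0.  -1. ] yaw -5.5
```

View pics/p2a.png

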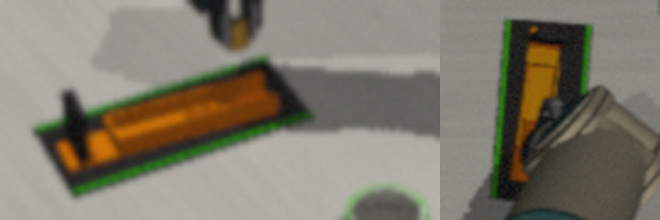

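```bash
cat > chk.py <<'E'
from plan import *
def omask(bgr):
    h=cv2.cvtColor(bgr,cv2.COLOR_BGR2HSV); return cv2.inRange(h,(4,150,60),(20,255,255))
def corner(m):
    v,u=np.nonzero(m); o=[]
    for d in [(1,0),(-1,0),(0,1),(0,-1),(1,1),(-1,-1),(1,-1),(-1,1)]:
        q=u*d[0]+v*d[1]; o.append(int(q.max()))
    return o
E
python3 - <<'E'
from chk import *
a=cv2.imread('pics/chs.png'); s=grab('scene')
b=cv2.resize(s['image'][155:210,195:295,::-1],None,fx=7,fy=7,interpolation=cv2.INTER_CUBIC)
A=omask(a);B=omask(b)
for M in(A,B):
    M[:120,480:]*=1; print(corner(M),cv2.moments(M,True)['m10']/cv2.countNonZero(M),cv2.moments(M,True)['m01']/cv2.countNonZero(M))
# nut pixels
for c,ar,_ in blobs(s,(235,140,285,185),(18,60,50),(35,255,255)): print('yellow',c,ar,_.nonzero()[0].min(),_.nonzero()[0].max(),_.nonzero()[1].min(),_.nonzero()[1].max())
p=ctrl.sense()['position']; print('tcp px',proj(s,p), proj(s,np.array(p)-[0,0,.014]))
E
```

```text
[524, -105, 293, -92, 686, -345, 399, 159] 325.48407739900523 189.08625500424603
[534, -106, 294, -7, 710, -345, 464, 162] 335.4535242290749 189.25718612334802
yellow [260.24324324 159.27027027] 37 155 163 258 262
tcp px (np.float64(258.9413523029762), np.float64(159.70592558424912)) (np.float64(259.0557399712666), np.float64(163.20292565179952))
```

Emit:
drive_tool:
  deltas:
    - [0,0,0,0,0,-40,10]
    - [0,0,0,0,0,-40,10]
    - [0,0,0,40,0,0,10]
    - [0,0,0,40,0,0,10]
    - [0,0,0,40,0,0,10]
    - [0,0,0,40,0,0,10]
    - [0,0,0,0,0,0,10]
    - [0,0,0,0,0,0,10]
    - [0,0,0,0,0,0,10]

```text
clock: 7.22
position: [0.4877, -0.0889, 0.1626]
ee_rot: [-2.325, -2.112, 0.002]
force: [0.0, -1.0, 0.2]
width: 0.0181
grip_force: 30.4
```

Run:
```python
from chk import *
go((.4691,-.2586,.16),-5.5)
a=cv2.imread('pics/chs.png'); s=grab('scene'); t=grab('top')
b=cv2.resize(s['image'][155:210,195:295,::-1],None,fx=7,fy=7,interpolation=cv2.INTER_CUBIC)
print(corner(omask(a)),corner(omask(b)))
a=cv2.imread('pics/ch.png'); b=cv2.resize(t['image'][165:275,340:410,::-1],None,fx=5,fy=5,interpolation=cv2.INTER_CUBIC)
print(corner(omask(a)),corner(omask(b)))
for M in (a,b):
  v,u=np.nonzero(omask(M)); print(cv2.minAreaRect(np.stack([u,v],1).astype(np.float32)))
p=ctrl.sense()['position']; 
for f in(s,t):
  x,y=map(int,proj(f,p)); print('tcp',x,y)
  for c,ar,_ in blobs(f,(x-20,y-20,x+20,y+20),(18,60,50),(35,255,255)): print('yellow',c,ar,ray(f,*c,p[2]))
save(s,'nut.png',(int(proj(s,p)[0])-30,int(proj(s,p)[1])-30,int(proj(s,p)[0])+30,int(proj(s,p)[1])+30),8)
```

```text
turn [-0.1  0.  -0. ] shift after turn [-170.7   -2.2    2.6] before [-170.7   -2.2    2.7] | t 7.2 p [ 0.4877 -0.0889  0.1626] w 0.0181 F [ 0.  -1.   0.2] yaw -5.5
[524, -105, 293, -92, 686, -345, 399, 159] [646, -106, 295, -57, 748, -345, 581, 162]
[201, -111, 445, -85, 621, -224, 69, 324] [196, -93, 442, -84, 602, -223, 65, 339]
((158.67164611816406, 265.296630859375), (75.9898452758789, 358.13604736328125), 3.6329505443573)
((148.810302734375, 263.9314270019531), (76.4384765625, 356.5742492675781), 6.632514476776123)
tcp 282 167
yellow [284.50980392 167.58823529] 51 [ 0.48299061 -0.08684984  0.16293158]
tcp 310 235
```

View pics/nut.png

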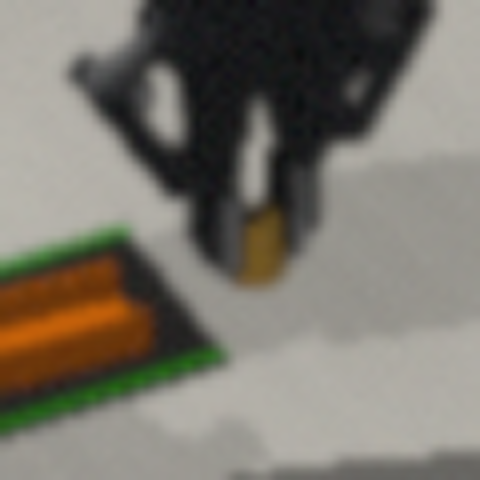

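The chute swung about 3° around its fin (rect centre in the `ch.png` crop, measured from masks, went from 158.7 to 148.8 px). The nut is still held, pushed up the fingers. I'll measure the chute again in world coordinates.

Run:
```python
from chk import *
t=grab('top')
for c,a,m in blobs(t,(345,170,400,270),(5,150,80),(22,255,255)): print(c,a,rect(t,m,.015))
go((.4703,-.2499,.10),-8.5)
```

```text
[367.875 182.875] 8 (array([ 633.7, -259. ]), array([5.5, 5.6]), 88.0)
[368.96416185 221.03699422] 865 (array([ 528.5, -258.2]), array([ 39.3, 174.3]), 81.6)
turn [-0.   0.   2.8] shift after turn [-160.3    6.4   63. ] before [-160.3   -1.4   63.1] | t 7.4 p [ 0.4877 -0.0905  0.163 ] w 0.0183 F [-0.5 -0.3 -0.4] yaw -5.7
```

Emit:
drive_tool:
  deltas:
    - [0,0,2.8,0,0,0,10]
    - [0,0,0,-30,1.6,0,10]
    - [0,0,0,-35,1.6,10,10]
    - [0,0,0,-35,1.6,20,10]
    - [0,0,0,-35,1.6,20,10]
    - [0,0,0,-25,0,13,10]
    - [0,0,0,0,0,0,10]
    - [0,0,0,0,0,0,10]
    - [0,0,0,0,0,0,10]
    - [0,0,0,0,0,0,10]

```text
clock: 8.2
position: [0.4716, -0.247, 0.1006]
ee_rot: [-2.376, -2.055, -0.001]
force: [-0.1, 0.9, 0.4]
width: 0.0184
grip_force: 30.4
```

```bash
python3 -c "
from plan import *
go((.4703,-.2499,.017),-8.5)"
```

```text
turn [ 0.  -0.   0.2] shift after turn [-3.1 -0.9 83.6] before [-3.1 -0.9 83.6] | t 8.2 p [ 0.4716 -0.247   0.1006] w 0.0184 F [-0.1  0.9  0.4] yaw -8.3
```

Emit:
drive_tool:
  deltas:
    - [0,0,0,-3,-1,0,10]
    - [0,0,0,0,0,20,10]
    - [0,0,0,0,0,25,10]
    - [0,0,0,0,0,15,10]
    - [0,0,0,0,0,5,10]
    - [0,0,0,0,0,0,10]
    - [0,0,0,0,0,0,10]
    - [0,0,0,0,0,0,10]

```text
clock: 8.87
position: [0.4707, -0.2509, 0.0364]
ee_rot: [2.375, 2.054, 0.001]
force: [0.2, -0.5, -0.3]
width: 0.0182
grip_force: 30.4
```

```bash
python3 -c "
from plan import *
go((.4703,-.2499,.017),-8.5)"
```

```text
turn [0.1 0.  0.2] shift after turn [ 0.9 -0.5 19.4] before [ 0.9 -0.5 19.4] | t 8.9 p [ 0.4707 -0.2509  0.0364] w 0.0182 F [ 0.2 -0.5 -0.3] yaw -8.3
```

Emit:
drive_tool:
  deltas:
    - [0,0,0,0.5,0,8,10]
    - [0,0,0,0,0,6,10]
    - [0,0,0,0,0,4,10]
    - [0,0,0,0,0,0,10]
    - [0,0,0,0,0,0,10]

```text
clock: 9.28
position: [0.4696, -0.25, 0.0169]
ee_rot: [-2.376, -2.054, 0.0]
force: [-0.0, -0.3, -0.1]
width: 0.0181
grip_force: 30.4
```

Emit:
drive_tool:
  deltas:
    - [0,0,0,0,0,0,28]
    - [0,0,0,0,0,0,30]
    - [0,0,0,0,0,0,30]
    - [0,0,0,0,0,-15,30]
    - [0,0,0,0,0,-30,30]
    - [0,0,0,0,0,-30,30]
    - [0,0,0,0,0,-30,30]
    - [0,0,0,0,0,-30,30]

```text
clock: 9.95
position: [0.4696, -0.25, 0.1538]
ee_rot: [-2.377, -2.054, 0.0]
force: [0.2, -0.3, 0.1]
width: 0.0298
grip_force: 0.0
```

Emit:
drive_tool:
  deltas:
    - [0,0,0,40,0,0,30]
    - [0,0,0,40,0,0,30]
    - [0,0,0,40,0,0,30]
    - [0,0,0,40,0,0,30]
    - [0,0,-6,40,0,0,30]
    - [0,0,-6,40,0,0,30]
    - [0,0,-6,40,0,0,30]
    - [0,0,0,40,0,0,30]
    - [0,0,0,40,0,0,30]
    - [0,0,0,40,0,0,30]

```text
clock: 10.78
position: [0.4772, 0.1478, 0.1525]
ee_rot: [2.027, 2.4, 0.001]
force: [0.6, -0.3, 0.5]
width: 0.0299
grip_force: 0.0
```

Run:
```python
from chk import *
t=grab('top'); s=grab('scene')
save(t,'ch2.png',(340,165,410,275),5)
for c,a,m in blobs(t,(345,170,400,270),(5,150,80),(22,255,255)): print(c,a,rect(t,m,.015))
for c,a,m in blobs(t,(140,180,420,270),(22,90,60),(35,255,255)): print('y top',c,a,ray(t,*c,.024))
for c,a,m in blobs(s,(195,150,390,330),(19,90,60),(35,255,255)): print('y scene',c,a,ray(s,*c,.018))
go((.4945,.2935,.10),8.7)
```

```text
[367.875 182.875] 8 (array([ 633.7, -259. ]), array([5.5, 5.6]), 88.0)
[369.09454545 219.83515152] 825 (array([ 528.7, -258.2]), array([ 39.3, 174.7]), 81.6)
y top [165.26666667 217.3       ] 30 [0.55177586 0.30453909 0.024     ]
y top [366.24444444 241.95555556] 45 [ 0.47059044 -0.24721386  0.024     ]
y scene [260.16666667 173.2       ] 30 [ 0.46415202 -0.25568638  0.018     ]
y scene [330. 185.] 9 [ 0.30832867 -0.0841919   0.018     ]
y scene [364.20289855 293.37681159] 69 [0.4934173  0.29448748 0.018     ]
y scene [350.87012987 306.55844156] 77 [0.54694198 0.30654482 0.018     ]
turn [-0.  -0.3  1.7] shift after turn [134.4  39.5  52.1] before [133.   43.4  52.7] | t 10.9 p [0.4758 0.1546 0.1521] w 0.0301 F [1.5 0.5 0.4] yaw 10.4
```

View pics/ch2.png

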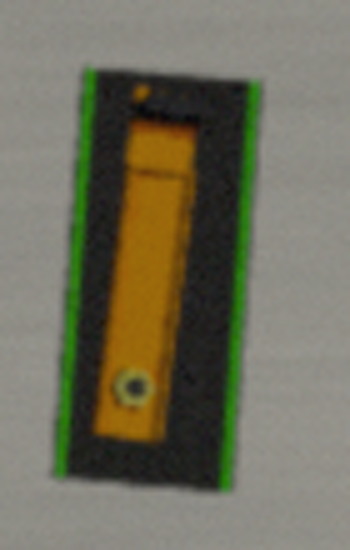

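The first nut stands upright in the channel at (132,387) in the crop. Next is nut C.

Emit:
drive_tool:
  deltas:
    - [0,0,1.7,0,0,0,30]
    - [0,0,0,33,10,0,30]
    - [0,0,0,33,10,0,30]
    - [0,0,0,33,10,15,30]
    - [0,0,0,29,7,20,30]
    - [0,0,0,0,0,17,30]
    - [0,0,0,0,0,0,30]
    - [0,0,0,0,0,0,30]
    - [0,0,0,0,0,0,30]
    - [0,0,0,0,0,0,30]

```text
clock: 11.72
position: [0.498, 0.2759, 0.1016]
ee_rot: [2.065, 2.366, 0.002]
force: [-1.2, 0.4, 0.2]
width: 0.0301
grip_force: 0.0
```

```bash
python3 -c "
from plan import *
go((.4945,.2935,.017),8.7)"
```

```text
turn [ 0.1  0.  -0.9] shift after turn [18.  -0.8 84.6] before [18.  -1.3 84.6] | t 11.7 p [0.498  0.2759 0.1016] w 0.0301 F [-1.2  0.4  0.2] yaw 7.8
```

Emit:
drive_tool:
  deltas:
    - [0,0,0,18,-1,0,30]
    - [0,0,0,0,0,30,30]
    - [0,0,0,0,0,30,30]
    - [0,0,0,0,0,15,30]
    - [0,0,0,0,0,9,30]
    - [0,0,0,0,0,0,30]
    - [0,0,0,0,0,0,10]
    - [0,0,0,0,0,0,10]
    - [0,0,0,0,0,0,10]
    - [0,0,0,0,0,0,10]

```text
clock: 12.55
position: [0.494, 0.2959, 0.0175]
ee_rot: [2.061, 2.37, 0.003]
force: [-0.1, 0.5, 0.4]
width: 0.0182
grip_force: 29.3
```

Emit:
drive_tool:
  deltas:
    - [0,0,0,0,0,-20,10]
    - [0,0,0,0,0,-35,10]
    - [0,0,0,0,0,-35,10]
    - [0,0,0,0,0,-35,10]
    - [0,0,0,0,0,-15,10]
    - [0,0,5.5,0,0,0,10]
    - [0,0,5.5,0,0,0,10]
    - [0,0,5.5,0,0,0,10]
    - [0,0,0,0,0,0,10]
    - [0,0,0,0,0,0,10]

```text
clock: 13.38
position: [0.4932, 0.2957, 0.1567]
ee_rot: [2.377, 2.053, 0.001]
force: [-0.5, 0.1, -0.4]
width: 0.0186
grip_force: 29.4
```

```bash
python3 -c "
from plan import *
s=grab('scene'); p=ctrl.sense()['position']; q=[int(i) for i in proj(s,p)]
for c,a,m in blobs(s,(q[0]-25,q[1]-25,q[0]+25,q[1]+25),(15,80,50),(35,255,255)): print('y',c,a,np.nonzero(m)[0].max(),proj(s,p),proj(s,np.array(p)-[0,0,.014]))
go((.5180,-.2567,.16),-8.5)"
```

```text
y [375.        258.2826087] 46 264 (np.float64(372.45467903617936), np.float64(258.0353017320126)) (np.float64(371.5965958703516), np.float64(261.9202185708435))
turn [ 0.  -0.   0.1] shift after turn [-542.6  106.2   -3.4] before [-542.9  105.    -3.5] | t 13.4 p [0.4932 0.2957 0.1566] w 0.0185 F [-0.2 -0.2 -1. ] yaw -8.4
```

Emit:
drive_tool:
  deltas:
    - [0,0,0,-36,7,0,10]
    - [0,0,0,-36,7,0,10]
    - [0,0,0,-36,7,0,10]
    - [0,0,0,-36,7,0,10]
    - [0,0,0,-36,7,0,10]
    - [0,0,0,-36,7,0,10]
    - [0,0,0,-36,7,0,10]
    - [0,0,0,-36,7,0,10]
    - [0,0,0,-36,7,0,10]
    - [0,0,0,-36,7,0,10]

```text
clock: 14.27
position: [0.509, -0.0727, 0.1565]
ee_rot: [2.378, 2.053, 0.001]
force: [-0.1, 0.2, -1.4]
width: 0.0186
grip_force: 29.4
```

Emit:
drive_tool:
  deltas:
    - [0,0,0,-36,7,0,10]
    - [0,0,0,-36,7,0,10]
    - [0,0,0,-36,7,0,10]
    - [0,0,0,-36,7,20,10]
    - [0,0,0,-36,7,30,10]
    - [0,0,0,0,0,30,10]
    - [0,0,0,0,0,20,10]
    - [0,0,0,0,0,0,10]
    - [0,0,0,0,0,0,10]
    - [0,0,0,0,0,0,10]

```text
clock: 15.1
position: [0.5176, -0.2497, 0.0611]
ee_rot: [2.378, 2.051, 0.001]
force: [0.5, -0.4, -0.1]
width: 0.0179
grip_force: 29.4
```

```bash
python3 -c "
from plan import *
go((.5180,-.2567,.021),-8.5)"
```

```text
turn [0.1 0.  0. ] shift after turn [-6.9  1.4 40.1] before [-6.9  1.4 40.1] | t 15.1 p [ 0.5176 -0.2497  0.0611] w 0.0179 F [ 0.5 -0.4 -0.1] yaw -8.5
```

Emit:
drive_tool:
  deltas:
    - [0,0,0,-7,1.5,0,10]
    - [0,0,0,0,0,0,10]
    - [0,0,0,0,0,15,10]
    - [0,0,0,0,0,14,10]
    - [0,0,0,0,0,6,10]
    - [0,0,0,0,0,3,10]
    - [0,0,0,0,0,0,10]
    - [0,0,0,0,0,0,10]

```text
clock: 15.77
position: [0.5176, -0.257, 0.0225]
ee_rot: [2.38, 2.05, 0.0]
force: [0.0, 0.1, -0.1]
width: 0.0181
grip_force: 29.3
```

```bash
python3 -c "
from plan import *
go((.5180,-.2567,.021),-8.5)"
```

```text
turn [ 0.  0. -0.] shift after turn [0.4 0.4 1.5] before [0.4 0.4 1.5] | t 15.8 p [ 0.5176 -0.257   0.0225] w 0.0181 F [ 0.   0.1 -0.1] yaw -8.5
```

Release, lift, and go back toward nut A.

Emit:
drive_tool:
  deltas:
    - [0,0,0,0,0,0,28]
    - [0,0,0,0,0,0,30]
    - [0,0,0,0,0,0,30]
    - [0,0,0,0,0,-15,30]
    - [0,0,0,0,0,-30,30]
    - [0,0,0,0,0,-30,30]
    - [0,0,0,0,0,-30,30]
    - [0,0,0,0,0,-30,30]
    - [0,0,0,40,0,0,30]
    - [0,0,0,40,0,0,30]

```text
clock: 16.6
position: [0.5302, -0.1805, 0.1598]
ee_rot: [2.382, 2.038, 0.003]
force: [1.2, 2.2, -0.7]
width: 0.0299
grip_force: 0.0
```

Emit:
drive_tool:
  deltas:
    - [0,0,-5.7,40,0,0,30]
    - [0,0,-5.7,40,0,0,30]
    - [0,0,-5.7,40,0,0,30]
    - [0,0,0,40,0,0,30]
    - [0,0,0,40,0,0,30]
    - [0,0,0,40,0,0,30]
    - [0,0,0,40,0,0,30]
    - [0,0,0,40,0,0,30]
    - [0,0,0,30,0,0,30]
    - [0,0,0,0,0,0,30]

```text
clock: 17.43
position: [0.4988, 0.1781, 0.1569]
ee_rot: [-2.033, -2.39, -0.005]
force: [0.3, 0.3, 0.3]
width: 0.0302
grip_force: 0.0
```

Emit:
drive_tool:
  deltas:
    - [0,0,0,0,0,0,30]
    - [0,0,0,0,0,0,30]

```text
clock: 17.6
position: [0.5008, 0.1686, 0.1572]
ee_rot: [2.049, 2.38, -0.0]
force: [0.8, -0.5, 0.0]
width: 0.0297
grip_force: 0.0
```

Run:
```python
from chk import *
t=grab('top'); s=grab('scene')
save(t,'all2.png',(140,165,410,275),2.9)
for c,a,m in blobs(t,(345,170,400,270),(5,150,80),(22,255,255)): print(c,a,rect(t,m,.015))
for c,a,m in blobs(t,(140,180,420,270),(22,90,60),(35,255,255)): print('y top',c,a,ray(t,*c,.024))
for c,a,m in blobs(s,(195,150,390,330),(19,90,60),(35,255,255)): print('y scene',c,a,ray(s,*c,.018))
go((.5493,.306,.10),8.7)
```

```text
[367.875 182.875] 8 (array([ 633.7, -259. ]), array([5.5, 5.6]), 88.0)
[369.05555556 219.56072351] 774 (array([ 528.7, -258.4]), array([ 39.3, 174.7]), 81.5)
y top [370.31914894 224.38297872] 47 [ 0.5184158  -0.26001881  0.024     ]
y top [366.54545455 242.06818182] 44 [ 0.47026345 -0.24802403  0.024     ]
y scene [260.32352941 173.        ] 34 [ 0.46318065 -0.25628731  0.018     ]
y scene [245.35897436 176.51282051] 39 [ 0.51339765 -0.26739408  0.018     ]
y scene [350.87012987 306.55844156] 77 [0.54694198 0.30654482 0.018     ]
turn [ 0.   0.  -0.3] shift after turn [129.7  68.6  57.2] before [130.1  67.9  57.1] | t 17.7 p [0.5011 0.1674 0.1572] w 0.0301 F [-0.4 -1.6 -0.3] yaw 8.4
```

Emit:
drive_tool:
  deltas:
    - [0,0,0,33,17,0,30]
    - [0,0,0,33,17,0,30]
    - [0,0,0,33,17,20,30]
    - [0,0,0,31,17,20,30]
    - [0,0,0,0,0,17,30]
    - [0,0,0,0,0,0,30]
    - [0,0,0,0,0,0,30]
    - [0,0,0,0,0,0,30]
    - [0,0,0,0,0,0,30]

```text
clock: 18.45
position: [0.5497, 0.3057, 0.1017]
ee_rot: [2.052, 2.377, 0.002]
force: [-0.3, -0.6, 0.5]
width: 0.0299
grip_force: 0.0
```

```bash
python3 -c "
from plan import *
go((.5493,.306,.0165),8.7)"
```

```text
turn [ 0.1  0.  -0.3] shift after turn [ 0.3 -0.4 85.2] before [ 0.4 -0.6 85.2] | t 18.4 p [0.5497 0.3057 0.1017] w 0.0299 F [-0.3 -0.6  0.5] yaw 8.4
```

Emit:
drive_tool:
  deltas:
    - [0,0,0,0,0,30,30]
    - [0,0,0,0,0,30,30]
    - [0,0,0,0,0,15,30]
    - [0,0,0,0,0,10,30]
    - [0,0,0,0,0,0,30]
    - [0,0,0,0,0,0,30]
    - [0,0,0,0,0,0,10]
    - [0,0,0,0,0,0,10]
    - [0,0,0,0,0,0,10]
    - [0,0,0,0,0,0,10]

```text
clock: 19.28
position: [0.5498, 0.3079, 0.017]
ee_rot: [2.049, 2.38, 0.004]
force: [-0.4, -1.2, 6.6]
width: 0.0181
grip_force: 29.9
```

Emit:
drive_tool:
  deltas:
    - [0,0,0,0,0,-20,10]
    - [0,0,0,0,0,-35,10]
    - [0,0,0,0,0,-35,10]
    - [0,0,0,0,0,-35,10]
    - [0,0,0,0,0,-15,10]
    - [0,0,5.7,0,0,0,10]
    - [0,0,5.7,0,0,0,10]
    - [0,0,5.7,0,0,0,10]
    - [0,0,0,0,0,0,10]
    - [0,0,0,0,0,0,10]

```text
clock: 20.12
position: [0.5483, 0.3078, 0.1554]
ee_rot: [2.377, 2.054, 0.0]
force: [-0.1, -0.6, 0.3]
width: 0.0182
grip_force: 29.5
```

```bash
python3 -c "
from plan import *
go((.5645,-.2636,.16),-8.5)"
```

```text
turn [ 0.  -0.   0.1] shift after turn [-562.7  100.5   -4.6] before [-563.    99.1   -4.6] | t 20.1 p [0.5483 0.3078 0.1554] w 0.0182 F [-0.1 -0.6  0.3] yaw -8.4
```

Emit:
drive_tool:
  deltas:
    - [0,0,0,-37.5,6.6,0,10]
    - [0,0,0,-37.5,6.6,0,10]
    - [0,0,0,-37.5,6.6,0,10]
    - [0,0,0,-37.5,6.6,0,10]
    - [0,0,0,-37.5,6.6,0,10]
    - [0,0,0,-37.5,6.6,0,10]
    - [0,0,0,-37.5,6.6,0,10]
    - [0,0,0,-37.5,6.6,0,10]
    - [0,0,0,-37.5,6.6,0,10]
    - [0,0,0,-37.5,6.6,0,10]

```text
clock: 20.95
position: [0.5579, -0.0749, 0.1554]
ee_rot: [2.377, 2.054, 0.001]
force: [1.0, -0.3, -0.7]
width: 0.0177
grip_force: 29.5
```

Emit:
drive_tool:
  deltas:
    - [0,0,0,-37.5,6.6,0,10]
    - [0,0,0,-37.5,6.6,0,10]
    - [0,0,0,-37.5,6.6,0,10]
    - [0,0,0,-37.5,6.6,0,10]
    - [0,0,0,-37.5,6.6,10,10]
    - [0,0,0,0,0,30,10]
    - [0,0,0,0,0,30,10]
    - [0,0,0,0,0,20,10]
    - [0,0,0,0,0,0,10]
    - [0,0,0,0,0,0,10]

```text
clock: 21.78
position: [0.5622, -0.2632, 0.0645]
ee_rot: [-2.377, -2.05, 0.001]
force: [0.4, -0.0, 0.7]
width: 0.0185
grip_force: 29.5
```

Emit:
drive_tool:
  deltas:
    - [0,0,0,0,0,0,10]
    - [0,0,0,0,0,0,10]

```text
clock: 21.95
position: [0.5642, -0.264, 0.0671]
ee_rot: [2.377, 2.049, 0.002]
force: [0.3, 0.0, -0.4]
width: 0.0183
grip_force: 29.5
```

```bash
python3 -c "
from plan import *
go((.5645,-.2636,.0225),-8.5)"
```

```text
turn [0.2 0.1 0. ] shift after turn [ 0.4  0.3 44.6] before [ 0.5  0.1 44.6] | t 21.9 p [ 0.5642 -0.264   0.0671] w 0.0183 F [ 0.3  0.  -0.4] yaw -8.5
```

Emit:
drive_tool:
  deltas:
    - [0,0,0,0.4,0.2,15,10]
    - [0,0,0,0,0,14,10]
    - [0,0,0,0,0,9,10]
    - [0,0,0,0,0,3,10]
    - [0,0,0,0,0,2,10]
    - [0,0,0,0,0,0,10]
    - [0,0,0,0,0,0,10]

```text
clock: 22.53
position: [0.5634, -0.2633, 0.0225]
ee_rot: [2.38, 2.05, 0.0]
force: [-0.1, 0.1, -0.1]
width: 0.0185
grip_force: 29.5
```

Emit:
drive_tool:
  deltas:
    - [0,0,0,0,0,0,28]
    - [0,0,0,0,0,0,30]
    - [0,0,0,0,0,0,30]
    - [0,0,0,0,0,-15,30]
    - [0,0,0,0,0,-30,30]
    - [0,0,0,0,0,-30,30]
    - [0,0,0,0,0,-30,30]
    - [0,0,0,0,0,-30,30]
    - [0,0,0,40,0,0,30]
    - [0,0,0,40,0,0,30]

```text
clock: 23.37
position: [0.576, -0.1873, 0.1603]
ee_rot: [2.382, 2.038, 0.003]
force: [-0.1, 1.2, -0.8]
width: 0.0301
grip_force: 0.0
```

Emit:
drive_tool:
  deltas:
    - [0,0,0,40,0,0,40]
    - [0,0,0,40,0,0,40]
    - [0,0,0,40,0,0,40]
    - [0,0,0,0,0,0,40]
    - [0,0,0,0,0,0,40]
    - [0,0,0,0,0,0,40]
    - [0,0,0,0,0,0,40]

```text
clock: 23.95
position: [0.5926, -0.0673, 0.1575]
ee_rot: [2.382, 2.046, -0.001]
force: [-0.4, -0.9, -0.8]
width: 0.0401
grip_force: 0.0
```

Run:
```python
from chk import *
t=grab('top'); s=grab('scene')
save(t,'ch3.png',(140,165,410,275),2.9)
for c,a,m in blobs(t,(345,170,400,270),(5,150,80),(22,255,255)): print(c,a,rect(t,m,.015))
u=np.array([np.cos(np.radians(171.6)),np.sin(np.radians(171.6))]); n=np.array([-u[1],u[0]])
for c,a,m in blobs(t,(140,180,420,270),(22,90,60),(35,255,255)): p=ray(t,*c,.024); d=p[:2]-[.5299,-.2585]; print('y top',c,a,p,'chute',d@u,d@n)
for c,a,m in blobs(s,(195,150,390,330),(19,90,60),(35,255,255)): print('y scene',c,a,ray(s,*c,.018))
P=cloud(t); k=np.zeros((420,560),bool);k[172:268,345:398]=1
q=P[(P[...,2]>.045)&(P[...,2]<.075)&k]; print('fin',len(q),q.mean(0))
go((.6189,-.2716,.10),-8.4)
```

```text
[368. 183.] 7 (array([ 633.7, -259. ]), array([3.9, 7.9]), 43.5)
[368.82271468 220.71468144] 722 (array([ 528.5, -258.4]), array([ 39.1, 174.3]), 81.4)
y top [372.43478261 207.84782609] 46 [ 0.56371644 -0.26741231  0.024     ] chute -0.03475560512128249 0.003876690545420638
y top [370.57446809 224.53191489] 47 [ 0.51799035 -0.26070198  0.024     ] chute 0.01146021662345635 0.0039181510519458946
y top [366.58536585 242.19512195] 41 [ 0.46991423 -0.24812081  0.024     ] chute 0.06085848312934368 -0.0015049411144645239
y scene [259.31578947 173.10526316] 19 [ 0.46623728 -0.25761989  0.018     ]
y scene [232.10810811 180.21621622] 37 [ 0.55855866 -0.27447094  0.018     ]
y scene [339.74074074 187.62962963] 27 [ 0.2902581  -0.05729877  0.018     ]
y scene [340. 192.] 5 [ 0.30266091 -0.04053235  0.018     ]
fin 74 [ 0.61935498 -0.27232268  0.06107245]
turn [ 0.   0.  -0.3] shift after turn [-198.2   55.9   57.4] before [-197.8   57.    57.5] | t 24.1 p [ 0.5925 -0.0674  0.1574] w 0.0399 F [-0.2 -0.5  0.3] yaw -8.7
```

View pics/ch3.png

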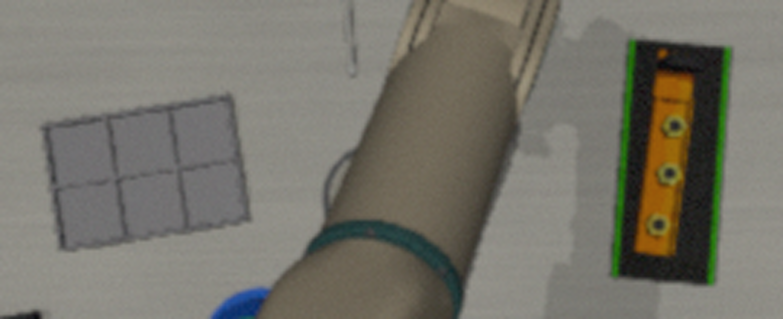

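All three nuts are in the channel and the bin is empty (chute x ≈ −35, 11 and 61 mm). Next I take the fin.

Emit:
drive_tool:
  deltas:
    - [0,0,0,-33,9.3,0,28]
    - [0,0,0,-33,9.3,0,28]
    - [0,0,0,-33,9.3,0,28]
    - [0,0,0,-33,9.3,10,28]
    - [0,0,0,-33,9.3,20,28]
    - [0,0,0,-33,9.3,25,28]
    - [0,0,0,0,0,0,28]
    - [0,0,0,0,0,0,28]
    - [0,0,0,0,0,0,28]
    - [0,0,0,0,0,0,28]

```text
clock: 24.88
position: [0.6192, -0.2676, 0.1033]
ee_rot: [2.38, 2.051, 0.002]
force: [0.3, 0.1, 0.3]
width: 0.028
grip_force: 0.0
```

Emit:
drive_tool:
  deltas:
    - [0,0,0,0,0,0,28]
    - [0,0,0,0,0,0,28]

```text
clock: 25.05
position: [0.6194, -0.2673, 0.1036]
ee_rot: [2.378, 2.052, 0.002]
force: [0.1, -0.5, 0.2]
width: 0.0281
grip_force: 0.0
```

```bash
python3 -c "
from plan import *
go((.6189,-.2718,.029),-8.4)"
```

```text
turn [ 0.1 -0.  -0. ] shift after turn [-4.5  0.1 74.6] before [-4.5  0.  74.6] | t 25.1 p [ 0.6194 -0.2673  0.1036] w 0.0281 F [ 0.1 -0.5  0.2] yaw -8.4
```

Emit:
drive_tool:
  deltas:
    - [0,0,0,-4.5,0,15,28]
    - [0,0,0,0,0,15,28]
    - [0,0,0,0,0,15,28]
    - [0,0,0,0,0,15,28]
    - [0,0,0,0,0,10,28]
    - [0,0,0,0,0,4,28]
    - [0,0,0,0,0,0,28]
    - [0,0,0,0,0,0,28]

```text
clock: 25.72
position: [0.6181, -0.2734, 0.0287]
ee_rot: [2.38, 2.05, -0.0]
force: [-0.5, -0.0, 0.3]
width: 0.0278
grip_force: 0.0
```

Emit:
drive_tool:
  deltas:
    - [0,0,0,0,0,0,20]
    - [0,0,0,0,0,0,16]
    - [0,0,0,0,0,0,5]
    - [0,0,0,0,0,0,5]
    - [0,0,0,0,0,0,5]
    - [0,0,0,0,0,0,5]
  grip_force: 100

```text
clock: 26.22
position: [0.6188, -0.2735, 0.0299]
ee_rot: [2.379, 2.049, 0.002]
force: [0.2, 0.8, 6.3]
width: 0.0105
grip_force: 98.1
```

```bash
python3 -c "
from plan import *
go((.6189,-.2718,.029),-8.4)"
```

```text
turn [ 0.1  0.  -0.1] shift after turn [ 1.7 -0.2  0.9] before [ 1.7 -0.2  0.9] | t 26.2 p [ 0.6188 -0.2735  0.0299] w 0.0105 F [0.2 0.8 6.3] yaw -8.5
```

Fin gripped. I'll lift gently with the chute level.

Emit:
drive_tool:
  deltas:
    - [0,0,0,0,0,-4,5]
    - [0,0,0,0,0,-8,5]
    - [0,0,0,0,0,-14,5]
    - [0,0,0,0,0,-18,5]
    - [0,0,0,0,0,-18,5]
    - [0,0,0,0,0,-18,5]
    - [0,0,0,0,0,-12,5]
    - [0,0,0,0,0,-6,5]
    - [0,0,0,0,0,0,5]
    - [0,0,0,0,0,0,5]

```text
clock: 27.05
position: [0.6176, -0.2729, 0.1265]
ee_rot: [-2.38, -2.05, 0.0]
force: [-0.6, 0.9, -3.1]
width: 0.0109
grip_force: 97.4
```

Run:
```python
from plan import *
s=grab('scene'); t=grab('top')
a=cv2.resize(s['image'][120:205,190:310,::-1],(480,340),interpolation=2); b=cv2.resize(t['image'][170:270,330:420,::-1],(306,340),interpolation=2)
cv2.imwrite('pics/lift.png',np.hstack([a,b])); go((.691,-.012,.205),-8.5)
```

```text
turn [-0.1 -0.  -0. ] shift after turn [268.7  34.6 -79.6] before [268.8  34.3 -79.4] | t 27.1 p [ 0.6171 -0.2726  0.1254] w 0.0105 F [ 0.8 -0.2 -3.1] yaw -8.5
```

View pics/lift.png

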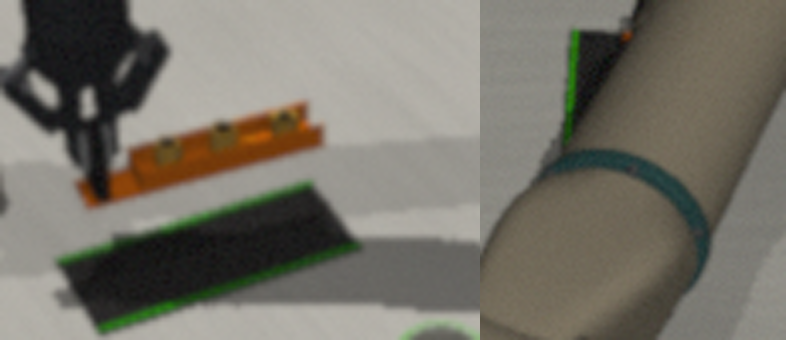

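The chute is up and level with all three nuts in it.

Emit:
drive_tool:
  deltas:
    - [0,0,0,0,0,-6,5]
    - [0,0,0,0,0,-14,5]
    - [0,0,0,0,0,-18,5]
    - [0,0,0,0,0,-18,5]
    - [0,0,0,0,0,-14,5]
    - [0,0,0,4,0.5,-8,5]
    - [0,0,0,9,1,0,5]
    - [0,0,0,14,1.5,0,5]
    - [0,0,0,19,2.5,0,5]
    - [0,0,0,22,3,0,5]

```text
clock: 27.98
position: [0.6357, -0.2054, 0.203]
ee_rot: [-2.379, -2.047, 0.002]
force: [-0.1, -0.1, -3.1]
width: 0.0107
grip_force: 97.5
```

Emit:
drive_tool:
  deltas:
    - [0,0,0,22,3,0,5]
    - [0,0,0,22,3,0,5]
    - [0,0,0,22,3,0,5]
    - [0,0,0,22,3,0,5]
    - [0,0,0,22,3,0,5]
    - [0,0,0,22,3,0,5]
    - [0,0,0,22,3,0,5]
    - [0,0,0,20,2.5,0,5]
    - [0,0,0,14,2,0,5]
    - [0,0,0,8,1,0,5]

```text
clock: 28.82
position: [0.6914, -0.0124, 0.203]
ee_rot: [-2.374, -2.053, 0.0]
force: [0.7, 0.1, -3.4]
width: 0.0108
grip_force: 97.6
```

Emit:
drive_tool:
  deltas:
    - [0,0,0,4,1,0,5]
    - [0,0,0,0,0,0,5]
    - [0,0,0,0,0,0,5]
    - [0,0,0,0,0,0,5]
    - [0,0,0,0,0,0,5]

```text
clock: 29.23
position: [0.693, -0.0154, 0.2048]
ee_rot: [2.382, 2.047, -0.001]
force: [0.3, -0.4, -2.2]
width: 0.0106
grip_force: 97.6
```

```bash
cat > pour.py <<'E'
from plan import *
h=np.array([np.cos(np.radians(171.5)),np.sin(np.radians(171.5)),0]); J=np.array([.501,.0165])
def pose(th,back=12,z=.108,h=h):
    a=np.radians(th); S=np.array([J[0],J[1],z])-h*back/1000
    R=Rt(np.degrees(np.arctan2(-h[1],-h[0])))@Ro.from_rotvec([-a,0,0]).as_matrix()
    return S-R@np.array([0,-.180,.024]),R
def pgo(th,**k):
    p,R=pose(th,**k); go(p,0,R); s=ctrl.sense(); R0=Ro.from_rotvec(s['ee_rot']).as_matrix()
    S=np.array(s['position'])+R0@np.array([0,-.18,.024]); print('spout rel mouth mm',((S-[*J,.1])*1000).round(1),'tilt',np.degrees(np.arccos(-R0[2,2])).round(1))
E
python3 - <<'E'
from pour import *
pgo(0); pgo(12)
s=grab('scene'); t=grab('top')
save(t,'ov_t.png',(220,150,380,280),4); save(s,'ov_s.png',(220,100,380,270),3.5)
E
```

```text
turn [ 0.   0.  -0.2] shift after turn [ 3.1 -2.6 72.8] before [ 3.2 -2.6 72.8] | t 29.2 p [ 0.693  -0.0154  0.2048] w 0.0106 F [ 0.3 -0.4 -2.2] yaw -8.7
spout rel mouth mm [14.  -4.8 80.8] tilt 0.0
turn [-12.    0.1  -0.2] shift after turn [  3.1 -18.7  32.7] before [  3.1 -11.5  35.9] | t 29.2 p [ 0.693  -0.0154  0.2048] w 0.0106 F [ 0.3 -0.4 -2.2] yaw -8.7
spout rel mouth mm [14.  -4.8 80.8] tilt 0.0
```

View pics/ov_s.png

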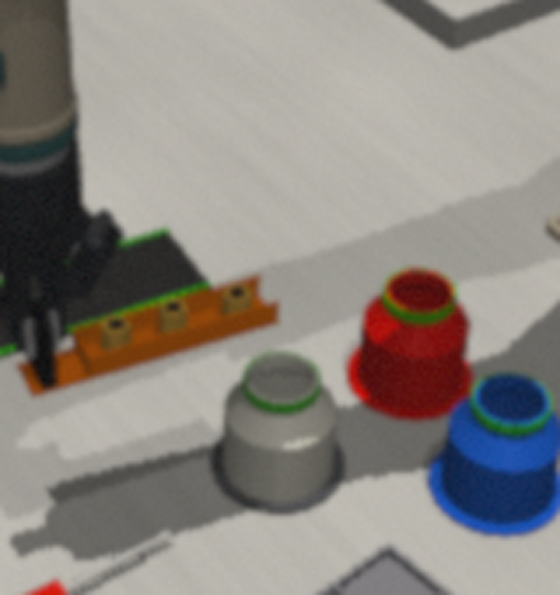

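Emit:
drive_tool:
  deltas:
    - [-1,0,0,0.5,-1,3,5]
    - [-1.5,0,0,0.5,-2,6,5]
    - [-2,0,0,0.6,-2,7,5]
    - [-2,0,0,0.5,-2,7,5]
    - [-2,0,0,0.5,-2,7,5]
    - [-1.5,0,0,0.5,-1,3,5]
    - [-1,0,0,0,-1,0,5]
    - [-1,0,0,0,0,0,5]
    - [0,0,0,0,0,0,5]
    - [0,0,0,0,0,0,5]

```text
clock: 30.17
position: [0.6848, -0.0094, 0.1711]
ee_rot: [2.256, 1.942, 0.204]
force: [-0.8, -0.2, -2.2]
width: 0.0108
grip_force: 97.7
```

Emit:
drive_tool:
  deltas:
    - [0,0,0,0,0,0,5]
    - [0,0,0,0,0,0,5]
    - [0,0,0,0,0,0,5]

```text
clock: 30.42
position: [0.6854, -0.0093, 0.171]
ee_rot: [2.255, 1.942, 0.204]
force: [0.1, -0.2, -2.6]
width: 0.0106
grip_force: 97.7
```

Run:
```python
from pour import *
pgo(12); s=grab('scene'); t=grab('top'); print('rim',ray(s,300.3,208.6,.1))
for c,a,m in blobs(s,(240,150,330,230),(18,80,50),(35,255,255)): print('y',c,a)
# spout location in views: orange mask extremes
q=omask=cv2.inRange(cv2.cvtColor(s['image'],cv2.COLOR_RGB2HSV),(4,150,60),(20,255,255)); v,u=np.nonzero(q[120:230,220:312]); i=u.argmax(); print('orange right end px',u.max()+220,v[u>=u.max()-1]+120)
st=ctrl.sense(); R0=Ro.from_rotvec(st['ee_rot']).as_matrix(); p=np.array(st['position'])
for y in(-.0175,.0175): print('pred spout corner',proj(s,p+R0@np.array([-y,-.18,.027])),proj(s,p+R0@np.array([-y,-.18,.006])))
```

```text
turn [ 0.  0. -0.] shift after turn [-1.8 -3.4  1.4] before [-1.8 -3.4  1.4] | t 30.4 p [ 0.6854 -0.0093  0.171 ] w 0.0106 F [ 0.1 -0.2 -2.6] yaw -8.5
spout rel mouth mm [15.2 -0.4 10.1] tilt 12.0
rim [0.50226846 0.02180533 0.1       ]
y [329.  184.5] 4
y [271.47727273 206.11363636] 44
y [289.08571429 204.48571429] 35
y [255.95555556 208.48888889] 45
y [293.  213.8] 5
orange right end px 299 [207 207 208 208 209 209 210 211]
pred spout corner (np.float64(297.74058780555134), np.float64(211.54652000811674)) (np.float64(299.4398275819627), np.float64(205.5893053589414))
pred spout corner (np.float64(292.1153369280985), np.float64(203.52538572044602)) (np.float64(293.726381205646), np.float64(197.59640823443024))
```

Emit:
drive_tool:
  deltas:
    - [-1,0,0,0,-0.7,-3,5]
    - [-1,0,0,0,-0.7,-3,5]
    - [-1,0,0,0,-0.7,-3,5]
    - [-1,0,0,0,-0.7,-3,5]
    - [-1,0,0,0,-0.7,-3,5]
    - [-1,0,0,0,-0.7,-3,5]
    - [-1,0,0,0,-0.7,-3,5]
    - [0,0,0,0,0,0,5]
    - [0,0,0,0,0,0,5]
    - [0,0,0,0,0,0,5]

```text
clock: 31.35
position: [0.6753, -0.0076, 0.19]
ee_rot: [2.178, 1.875, 0.314]
force: [0.5, -0.1, -2.5]
width: 0.0103
grip_force: 97.7
```

Run:
```python
from pour import *
pgo(22); s=grab('scene'); save(s,'po1.png',(220,100,380,270),3.5)
for c,a,m in blobs(s,(240,150,325,235),(18,80,50),(35,255,255)): print('y',c,a)
```

```text
turn [-3.  0. -0.] shift after turn [-1.9 -2.7 -9.4] before [-1.9 -3.2 -9.3] | t 31.4 p [ 0.6753 -0.0076  0.19  ] w 0.0103 F [ 0.5 -0.1 -2.5] yaw -8.5
spout rel mouth mm [13.7 -0.1  8.7] tilt 19.0
y [262.44444444 203.93333333] 45
y [278.18181818 203.34090909] 44
y [296.14285714 203.42857143] 35
y [292.2 213.2] 5
```

Emit:
drive_tool:
  deltas:
    - [-1,0,0,0,-0.6,-3,5]
    - [-1,0,0,0,-0.6,-3,5]
    - [-1,0,0,0,-0.6,-3,5]
    - [0,0,0,0,0,0,5]
    - [0,0,0,0,0,0,5]
    - [0,0,0,0,0,0,5]
    - [0,0,0,0,0,0,5]
    - [0,0,0,0,0,0,5]

```text
clock: 32.07
position: [0.6706, -0.007, 0.1977]
ee_rot: [2.143, 1.846, 0.359]
force: [-0.3, -0.2, -2.7]
width: 0.0107
grip_force: 97.8
```

Run:
```python
from pour import *
pgo(25); s=grab('scene'); save(s,'po2.png',(220,100,380,270),3.5)
for c,a,m in blobs(s,(240,150,325,235),(18,80,50),(35,255,255)): print('y',c,a)
```

```text
turn [-3.  0. -0.] shift after turn [ -1.8  -2.3 -10. ] before [-1.8 -2.8 -9.9] | t 32.1 p [ 0.6706 -0.007   0.1977] w 0.0107 F [-0.3 -0.2 -2.7] yaw -8.5
spout rel mouth mm [13.5 -0.1  8. ] tilt 22.0
y [292.86363636 202.65909091] 44
y [292.5 213. ] 4
```

View pics/po2.png

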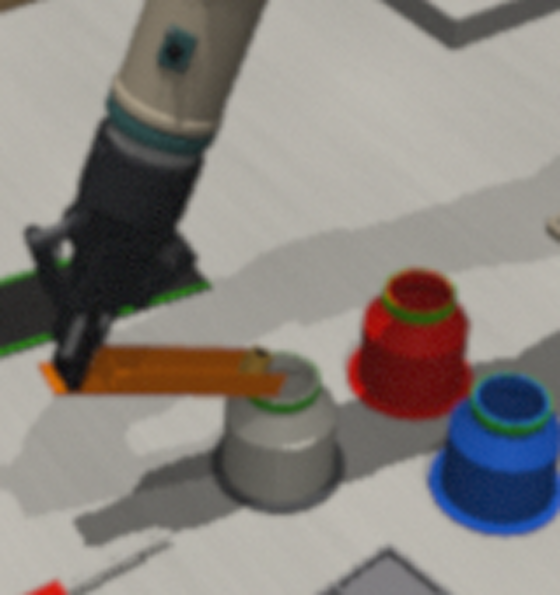

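Two nuts are already in the jar; the third is near the spout at (258,360) in the crop. I'll keep tilting.

Emit:
drive_tool:
  deltas:
    - [0,0,0,0,0,0,5]
    - [0,0,0,0,0,0,5]
    - [0,0,0,0,0,0,5]
    - [0,0,0,0,0,0,5]
    - [0,0,0,0,0,0,5]
    - [-2,0,0,0,-0.9,-6.1,5]
    - [-2,0,0,0,-0.9,-6.2,5]
    - [-2,0,0,0,-0.9,-6.2,5]
    - [-2,0,0,0,-0.9,-6.2,5]
    - [-2,0,0,0,-0.9,-6.2,5]

```text
clock: 32.95
position: [0.6553, -0.0033, 0.2122]
ee_rot: [2.073, 1.787, 0.452]
force: [-0.2, -0.5, -1.8]
width: 0.0107
grip_force: 99.1
```

Emit:
drive_tool:
  deltas:
    - [-2,0,0,0,-0.9,-6.2,5]
    - [-2,0,0,0,-0.9,-6.2,5]
    - [0,0,0,0,0,0,5]
    - [0,0,0,0,0,0,5]
    - [0,0,0,0,0,0,5]
    - [0,0,0,0,0,0,5]

```text
clock: 33.45
position: [0.6532, -0.001, 0.233]
ee_rot: [2.042, 1.757, 0.484]
force: [-0.1, 0.3, -1.4]
width: 0.011
grip_force: 99.5
```

Run:
```python
from pour import *
pgo(0); s=grab('scene'); t=grab('top')
for n,f,b in(('s',s,(220,120,420,340)),('t',t,(200,170,400,320))):
  for c,a,m in blobs(f,b,(18,80,50),(35,255,255),3): print(n,'y',c,a)
```

```text
turn [30.7 -0.  -0.1] shift after turn [ -5.1  38.9 101. ] before [ -5.1 -18.2 106.7] | t 33.5 p [ 0.6532 -0.001   0.233 ] w 0.011 F [-0.1  0.3 -1.4] yaw -8.6
spout rel mouth mm [11.4  3.8 20.4] tilt 30.7
s y [331. 179.] 3
s y [338.24324324 187.35135135] 37
s y [257.2 188.8] 5
s y [340.5 192. ] 6
s y [236.66666667 194.33333333] 3
t y [284.68       290.50666667] 75
t y [268.44444444 292.77777778] 9
t y [273.04761905 302.23809524] 21
```

Emit:
drive_tool:
  deltas:
    - [5,0,0,0,0,-5,5]
    - [5,0,0,0,0,-5,5]
    - [5,0,0,0,0,-5,5]
    - [5,0,0,0,0,-5,5]
    - [5,0,0,0,0,0,5]
    - [4,0,0,0,0,0,5]
    - [1.7,0,0,0,0,0,5]
    - [0,0,0,0,0,0,5]
    - [0,0,0,0,0,0,5]
    - [0,0,0,0,0,0,5]

```text
clock: 34.38
position: [0.6459, 0.0005, 0.2499]
ee_rot: [2.372, 2.044, 0.02]
force: [-0.3, -0.2, -2.8]
width: 0.0106
grip_force: 99.3
```

Emit:
drive_tool:
  deltas:
    - [0,0,0,-15,0,0,5]
    - [0,0,0,-30,0,0,5]
    - [0,0,0,-30,0,0,5]
    - [0,0,0,-30,0,0,5]
    - [0,0,0,-30,0,0,5]
    - [0,0,0,-15,0,0,5]
    - [0,0,0,0,0,0,5]
    - [0,0,0,0,0,0,5]
    - [0,0,0,0,0,0,5]
    - [0,0,0,0,0,0,5]

```text
clock: 35.22
position: [0.6245, -0.1462, 0.2498]
ee_rot: [2.37, 2.048, 0.021]
force: [0.9, 0.1, -1.8]
width: 0.0107
grip_force: 99.4
```

Run:
```python
from pour import *
go((.6196,-.2735,.06),-6.2); s=grab('scene'); t=grab('top')
for n,f,b in(('s',s,(200,120,320,240)),('t',t,(240,190,300,270))):
  for c,a,m in blobs(f,b,(18,70,30),(35,255,255),2): print(n,'y',c,a)
a=cv2.resize(t['image'][190:275,220:400,::-1],(540,255),interpolation=2);b=cv2.resize(t['image'][212:252,248:290,::-1],(255,255),interpolation=2);c=cv2.resize(s['image'][140:260,200:340,::-1],(400,340),interpolation=2);d=cv2.resize(s['image'][195:235,275:325,::-1],(395,340),interpolation=2)
cv2.imwrite('pics/fin.png',np.vstack([np.hstack([a,b]),np.hstack([c,d])]))
```

```text
turn [ 0.9 -0.2 -2.1] shift after turn [-127.1    8.9  189.8] before [-127.4   10.6  189.5] | t 35.2 p [ 0.6245 -0.1462  0.2498] w 0.0107 F [ 0.9  0.1 -1.8] yaw -8.3
```

View pics/fin.png

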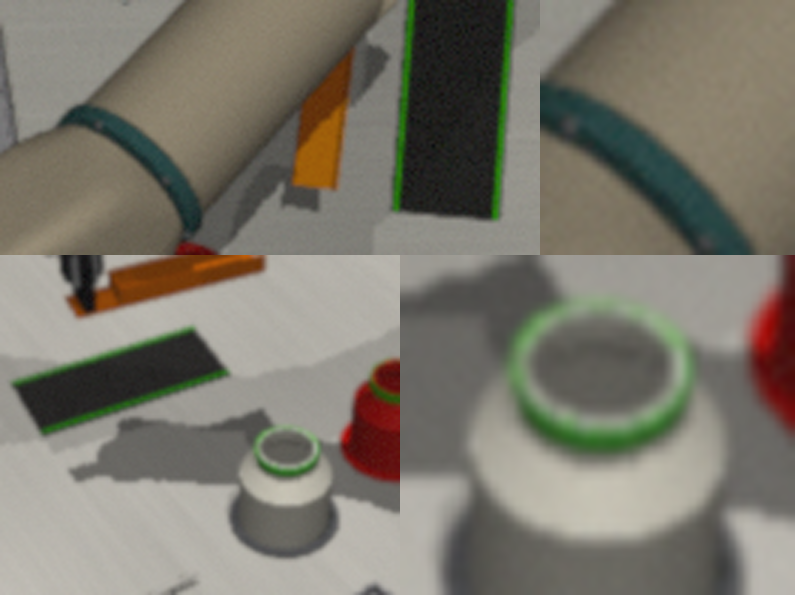

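The chute is empty, the neck is clear and no nut lies on the bench around the jar. Next I park the chute.

Emit:
drive_tool:
  deltas:
    - [0.9,-0.2,-2.1,0,0,0,5]
    - [0,0,0,-15,1,10,5]
    - [0,0,0,-30,2,30,5]
    - [0,0,0,-30,2,35,5]
    - [0,0,0,-30,2,35,5]
    - [0,0,0,-16,2,30,5]
    - [0,0,0,-6,0,20,5]
    - [0,0,0,0,0,10,5]
    - [0,0,0,0,0,0,5]
    - [0,0,0,0,0,0,5]

```text
clock: 36.15
position: [0.6203, -0.2674, 0.0875]
ee_rot: [2.339, 2.097, -0.0]
force: [-0.5, -0.1, -1.0]
width: 0.0102
grip_force: 99.2
```

Emit:
drive_tool:
  deltas:
    - [0,0,0,0,0,0,5]
    - [0,0,0,0,0,0,5]
    - [0,0,0,0,0,0,5]

```text
clock: 36.4
position: [0.6207, -0.2682, 0.089]
ee_rot: [2.337, 2.095, 0.001]
force: [-0.4, 0.4, -1.7]
width: 0.0103
grip_force: 99.2
```

Run:
```python
from pour import *
go((.619,-.274,.031),-6.2)
```

```text
turn [ 0.1  0.1 -0.1] shift after turn [-6. -1. 58.] before [-5.9 -1.2 58. ] | t 36.4 p [ 0.6207 -0.2682  0.089 ] w 0.0103 F [-0.4  0.4 -1.7] yaw -6.3
```

Emit:
drive_tool:
  deltas:
    - [0,0,0,-6,-1,10,5]
    - [0,0,0,0,0,15,5]
    - [0,0,0,0,0,15,5]
    - [0,0,0,0,0,10,5]
    - [0,0,0,0,0,5,5]
    - [0,0,0,0,0,2,5]
    - [0,0,0,0,0,0,5]
    - [0,0,0,0,0,0,5]
    - [0,0,0,0,0,0,5]

```text
clock: 37.15
position: [0.6178, -0.2746, 0.0299]
ee_rot: [2.341, 2.094, -0.002]
force: [-0.6, -0.0, -1.5]
width: 0.0104
grip_force: 99.6
```

Run:
```python
from pour import *
go((.619,-.274,.030),-6.2)
```

```text
turn [-0.   0.1 -0.2] shift after turn [ 0.7  1.1 -0.1] before [ 0.7  1.1 -0.1] | t 37.1 p [ 0.6178 -0.2746  0.0299] w 0.0104 F [-0.6 -0.  -1.5] yaw -6.4
```

Emit:
drive_tool:
  deltas:
    - [0,0,0,0,0,1,5]
    - [0,0,0,0,0,0.7,5]
    - [0,0,0,0,0,0,5]
    - [0,0,0,0,0,0,5]

```text
clock: 37.48
position: [0.6179, -0.2746, 0.0299]
ee_rot: [2.341, 2.094, -0.0]
force: [-2.6, 2.3, 7.9]
width: 0.0103
grip_force: 101.0
```

Emit:
drive_tool:
  deltas:
    - [0,0,0,0,0,0,16]
    - [0,0,0,0,0,0,22]
    - [0,0,0,0,0,0,27]
    - [0,0,0,0,0,0,27]
    - [0,0,0,0,0,0,27]
    - [0,0,0,0,0,-10,27]
    - [0,0,0,0,0,-20,27]
    - [0,0,0,0,0,-30,27]
    - [0,0,0,0,0,-30,27]
    - [0,0,0,0,0,-30,27]

```text
clock: 38.32
position: [0.6175, -0.2746, 0.1505]
ee_rot: [2.341, 2.094, -0.002]
force: [0.1, -0.8, 0.3]
width: 0.0271
grip_force: 0.0
```

Emit:
drive_tool:
  deltas:
    - [0,0,0,0,0,-30,27]
    - [0,0,0,0,0,-30,27]
    - [0,0,0,40,0,0,27]
    - [0,0,0,40,0,0,27]
    - [0,0,0,40,0,0,27]
    - [0,0,0,40,0,0,27]
    - [0,0,0,40,0,0,27]
    - [0,0,0,40,0,0,27]
    - [0,0,0,40,0,0,27]
    - [0,0,0,40,0,0,27]

```text
clock: 39.15
position: [0.6532, 0.0456, 0.2092]
ee_rot: [2.341, 2.094, -0.0]
force: [1.1, -0.5, -0.3]
width: 0.0269
grip_force: 0.0
```

Emit:
drive_tool:
  deltas:
    - [0,0,0,40,0,0,27]
    - [0,0,0,40,0,0,27]
    - [0,0,0,30,0,0,27]
    - [0,0,0,0,0,0,27]
    - [0,0,0,0,0,0,27]
    - [0,0,0,0,0,0,27]

```text
clock: 39.65
position: [0.6653, 0.152, 0.2088]
ee_rot: [2.34, 2.093, -0.002]
force: [-0.1, -0.3, 1.0]
width: 0.027
grip_force: 0.0
```

Run:
```python
from chk import *
t=grab('top'); s=grab('scene')
for c,a,m in blobs(t,(345,170,400,270),(5,150,80),(22,255,255)): print(c,a,rect(t,m,.015))
for n,f in(('s',s),('t',t)):
  for c,a,m in blobs(f,(0,140,440,340),(19,70,40),(35,255,255),3): print(n,'y',c,a,ray(f,*c,.02).round(3))
P=cloud(t); k=np.zeros((420,560),bool);k[172:268,345:398]=1
q=P[(P[...,2]>.045)&(P[...,2]<.08)&k]; print('fin',len(q),q.mean(0),np.median(P[225:245,366:371,2]))
jx,jy=map(int,proj(t,(.501,.0165,.03))); print('inside jar',jx,jy,P[jy-5:jy+6,jx-6:jx+7,2].round(3)[::2,::2]); print(t['image'][jy-5:jy+6:2,jx-6:jx+7:2].sum(-1))
```

```text
[368.33333333 184.11111111] 9 (array([ 630.2, -259.6]), array([5.9, 7.9]), 43.5)
[370.99089875 222.08304892] 879 (array([ 525.2, -263.6]), array([ 39.4, 174.9]), 84.0)
s y [252. 171.] 3 [ 0.482 -0.278  0.02 ]
s y [256. 170.] 3 [ 0.468 -0.275  0.02 ]
s y [247.  172.6] 5 [ 0.5  -0.28  0.02]
s y [236. 176.] 3 [ 0.539 -0.284  0.02 ]
s y [228.  178.4] 5 [ 0.566 -0.287  0.02 ]
s y [331. 179.] 3 [ 0.289 -0.104  0.02 ]
s y [223.         180.33333333] 3 [ 0.584 -0.288  0.02 ]
s y [334.68181818 187.13636364] 22 [ 0.304 -0.066  0.02 ]
s y [347.875 187.75 ] 8 [ 0.271 -0.041  0.02 ]
s y [340. 192.] 5 [ 0.304 -0.039  0.02 ]
t y [  9.5 144.5] 4 [0.768 0.744 0.02 ]
t y [ 10.  172.5] 4 [0.689 0.742 0.02 ]
t y [368.22222222 184.55555556] 9 [ 0.629 -0.259  0.02 ]
t y [372.07608696 196.5326087 ] 92 [ 0.595 -0.268  0.02 ]
t y [371.04562044 227.75182482] 548 [ 0.509 -0.262  0.02 ]
t y [ 10. 207.] 3 [0.592 0.741 0.02 ]
t y [270.12359551 237.60674157] 89 [0.489 0.016 0.02 ]
t y [279.45263158 292.08421053] 95 [ 0.339 -0.006  0.02 ]
t y [283.6 304.6] 5 [ 0.305 -0.017  0.02 ]
fin 72 [ 0.61629543 -0.27338389  0.06288183] 0.007948467571152987
inside jar 269 233 [[0.007 0.003 0.006 0.006 0.004 0.006 0.008]
 [0.006 0.008 0.008 0.008 0.003 0.008 0.013]
 [0.009 0.002 0.005 0.008 0.008 0.01  0.004]
 [0.005 0.009 0.006 0.044 0.031 0.026 0.032]
 [0.001 0.005 0.04  0.047 0.047 0.031 0.032]
 [0.001 0.039 0.049 0.052 0.051 0.052 0.034]]
[[262 260 353 449 451 451 320]
 [306 402 462 459 465 465 458]
 [375 468 462 464 454 427 443]
 [457 466 434 297 316 227 321]
 [458 401 267 318 301 171 257]
 [395 253 327 334 329 239 279]]
```

The jar holds a brass blob (about 89 px, heights up to 52 mm) and there are no nuts elsewhere. The chute is flat and centred on the mat within about 5 mm.

```bash
python3 -c "
from workcell import ctrl
print(ctrl.sense()['qd'],ctrl.sign_off())"
```

```text
the job is handed in; nothing more can be done
[ 0.00514465  0.00016491 -0.00399862 -0.00029911 -0.00601279 -0.00061426
  0.00091289] None
```

I put all three nuts that were in the bin into the chute and poured them into the white jar, then set the empty chute back flat on its mat and handed the job in; it returned no verdict. The last camera check showed brass in the jar, no loose nuts, and the chute centred to within about 5 mm, but it could not count the nuts one by one.

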